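# Load the copy lathe's infeed tray onto its presence switch

## Task

Lift the top steel tray off the nested stack without pulling the others up, and seat it flat on the sloped infeed bed, home against the two yellow stops, so that its low edge holds the red switch lever down. Let go, then stand the pale timber block upright in the tray, lengthwise, and let go of it; last, throw the red toggle fully over to the far side. Leave the other trays, and everything else on the bench, where they are.

Things in the scene. Friction and masses are not known exactly. Their poses are not given: they have to be found in the camera images.
- tray_top: TOP one of three identical bare-steel trays in a nested stack: 120 mm long (x), 66 wide (y), 40 tall, 0.20 to 0.33 kg; origin at the centre of its underside, z up. The lowest 17 mm is a narrower foot, 109 x 55 mm. Open on top; floor top at z 3 mm, where the inside is 103 x 49 mm (112 x 58 between the rim walls)
- tray_rim (a point): centre of the top tray's open mouth, level with its rim (z 40 mm of the tray). The rim's upright outer sides, z 20 to 40 mm, 66 mm apart, are the place to grip, across the width. In the stack the foot is sunk 17 mm into the next tray with 1.5 mm to spare all round: that tray's rim reaches up to z 17 mm of this one, and fingertips lower than that grip both
- tray_mid: second tray of the stack, same shape, 23 mm below the top one; must stay nested where it is (moved less than 20 mm)
- tray_bottom: lowest tray of the stack, on a 6 mm plywood board; must stay where it is (moved less than 20 mm). The stack stands left or right of the infeed, the block on the other side
- block: pale timber block, 76 mm long (x), 36 wide (y), 60 tall, 0.08 to 0.17 kg; origin at the centre of its underside, z up. It stands on a 6 mm plywood board. It is to stand on the tray's floor, its length along the tray; its top is then 23 mm above the tray's rim. There is no room for fingers inside the tray beside it
- bed: sloped aluminium bed (160 x 90 mm) of the green infeed. Origin: the point of its surface under the tray's centre when the tray is home. z is the bed's normal, x points UP the slope, y across. Slope 0.5 rad (29 degrees), low end to the robot. The tray lies with its length along x, either way round. The infeed housing, 113 mm high, rises 95 mm beyond the origin
- stops_mid (a point): midpoint between the two yellow stops at the bed's low end (bed x -60, z 16 mm). Their faces, 32 mm high, at bed x = -60 mm, meet the rim of the tray when it is home. Two dark guide rails along the bed, 10 mm high, inner faces at bed y +-31 mm, outer +-37, take the tray's foot between them
- switch (a joint): angle (rad) of the red presence-switch lever in the slot in the bed's middle, between the yellow stops: 0 = up and free; about 0.34 = pressed level with the bed by the tray's low edge. Soft spring, under 1 N at the edge: the weight of the tray, flat and home, holds it down; with the tray more than about 6 mm up-slope it stays too high
- switch_tip (a point): orange tip of the switch lever, which sticks out between the stops; at rest some 17 mm above the bed's surface and 71 mm down-slope of the bed's origin
- toggle (a joint): angle (rad) of the toggle: it leans towards the robot near 0 (starts 0 to 0.25), upright at 0.5, thrown over to the far side at 1.0 (its end). It stays where it is left; about 2 N at the ball moves it
- toggle_tip (a point): centre of the toggle's red ball, 26 mm diameter, on a 10 mm steel rod, 80 mm from the pivot. It swings in an upright plane along the infeed's level length, away from the robot
- toggle_pivot (a point): pivot of the toggle, 22 mm above the table, in the middle of a small grey block 70 x 50 x 25 mm high; it stands 150 mm to the right (-y) of the bed's origin and 30 mm further from the robot, along the infeed's own level axes. The x axis of this point is the level direction in which the toggle is thrown
- mushroom: small turned wooden mushroom, 48 mm across, 63 mm tall; origin under its foot; bystander, leave it alone
- walnut_offcut: small dark offcut 50 x 40 x 35 mm tall; NOT the block to load; bystander, leave it alone
- stub_a: dark bark-covered branch stub standing upright, 42 mm diameter, 75 mm tall; bystander, leave it alone
- stub_b: dark branch stub standing upright, 42 mm diameter, 55 mm tall; bystander, leave it alone
- log: dark log lying on its side, 72 mm diameter, 200 mm long along its y; bystander, leave it alone
- gouge_a: turning gouge lying on the far left of the table, wooden handle and steel blade, 270 mm long along its x, 27 mm thick; bystander, leave it alone
- gouge_b: a like gouge lying on the far right; bystander, leave it alone
Things that resemble listed ones, but are neither listed nor needed, are in the scene too. What is shaped like the block but green or turquoise is not meant. Leave any pink look-alike of the tray_top alone.

How it is judged (in metres and radians):
On the way, in this order (a step that is already met when the one before it is completed fails the run):
1. the top tray is lifted clear of the stack, the others left nested (z of tray_top in the frame of tray_mid above 0.045 m and distance of each of tray_mid, tray_bottom from where it was at the start of the episode below 0.02 m), for 0.1 s.
2. the tray lies flat and home on the sloped bed, released, its edge holding the switch lever down (value of joint switch above 0.29 rad and x of tray_top in the frame of bed between -0.004 and 0.006 m and y of tray_top in the frame of bed between -0.006 and 0.006 m and z of tray_top in the frame of bed between -0.003 and 0.004 m and angle between the x axis of tray_top and the x axis of bed, either way round below 0.09 rad and contact force between the fingers and tray_top below 0.3 N), for 0.2 s.
3. the block stands in the tray, released, the switch still held down (value of joint switch above 0.29 rad and x of tray_top in the frame of bed between -0.004 and 0.006 m and y of tray_top in the frame of bed between -0.006 and 0.006 m and z of tray_top in the frame of bed between -0.003 and 0.004 m and angle between the x axis of tray_top and the x axis of bed, either way round below 0.09 rad and x of block in the frame of tray_top between -0.03 and 0.03 m and y of block in the frame of tray_top between -0.015 and 0.015 m and z of block in the frame of tray_top between -0.001 and 0.01 m and angle between the z axis of block and the z axis of tray_top, either way round below 0.12 rad and contact force between the fingers and block below 0.3 N), for 0.2 s.
4. the toggle is thrown to the far side (value of joint toggle above 0.85 rad), for 0.1 s.
At the end, for the whole second after the job is handed in: Tray on the bed within 6 mm of home along and across, 4 mm in height, 5 degrees; switch past 0.29 rad; block upright on the tray floor (7 degrees, 30 mm lengthwise, 15 mm across); toggle past 0.85 rad; the other trays within 20 mm of their start; all released and at rest (all of step 3 and distance of each of tray_mid, tray_bottom from where it was at the start of the episode below 0.02 m and contact force between the fingers and tray_top below 0.3 N and value of joint toggle above 0.85 rad and linear speed of each of tray_top, block below 0.02 m/s); the robot touches nothing.
It fails at once if the second or the lowest tray is dragged up or moved by more than 20 mm (distance of any of tray_mid, tray_bottom from where it was at the start of the episode above 0.02 m).
It fails at once if the toggle is thrown past its middle before the block is in the tray (value of joint toggle above 0.5 rad and distance between block and tray_top above 0.06 m).
It fails at once if a bystander is moved by more than 30 mm (distance of any of mushroom, walnut_offcut, stub_a, stub_b, log, gouge_a, gouge_b from where it was at the start of the episode above 0.03 m).
It also fails if it takes over 64 s, if anything falls off the work surface, if the arm or the gripper's body presses on something with over 40 N, if the wrist force passes 120 N, or if a joint passes its speed limit or range.

## Robot

A 7-joint arm with a two-finger parallel gripper is mounted at the origin on the work surface. World frame = base frame: x ahead of the robot, y to its left, z up, the work surface at z = 0. Lengths are in mm, angles in rad, forces in N, time in s.
With the tool pointing down it reaches from about 400 to 850 mm from the base axis. Payload 4.5 kg.
Tool frame: the origin (TCP) lies at the centre of the arm's flange, where the gripper is bolted on; the fingertips stand 166 mm ahead of it and the grasp point (between the pads) lies 147 mm ahead of it; z points along the fingers, y is the line along which they close (so a half turn about z gives the same grasp; the last joint's range is limited). The gripper opens to 88 mm and grips with 3 to 60 N. Pads are 18 mm wide; open, the fingers measure 123 mm over their backs; the gripper's body (75 mm by 187 mm) begins 45 mm behind the grasp point.
Start: joints at [1.303, 0.689, -0.195, 1.565, 0.157, 0.902, -0.215], TCP at [185.798, -596.755, 404.743] pointing down, gripper open.
Joint ranges: [-3.01, 3.01], [-0.46, 2.08], [-1.47, 1.51], [0.13, 2.56], [-1, 4.14], [0.04, 2.09], [-2.66, 2.66]. Speed limits (rad/s): [2.57, 2.57, 3.14, 3.14, 3.14, 3.14, 3.14].

## Interface

Orientations are given as a unit quaternion [w, x, y, z].
In Python, from plant import state, optics, ctrl gives the robot as it stands.
- The arm moves only by the tool move_arm, never from a script. Its argument "motion" is a list of rows, each an object with "delta_pos": the shift along the tool's x, y, z in m, a list of three; "rot": the turn, a rotation vector about the tool's x, y, z in rad, a list of three; "fingers": the closure, from -1 (fully open) to 1 (shut). In form: [{"delta_pos": [dx, dy, dz], "rot": [wx, wy, wz], "fingers": fingers}, ...]. A call has 1 to 5 rows; each row is the pose to reach, as a shift and turn from the pose commanded when the call began, along the tool's axes at that moment; what a row does not reach only later rows make up. A row lasts 1/10 s, in which the tool goes at most 50 mm and 8.59 degrees, less where a joint would pass 70% of its speed; a pose out of reach is approached as far as the arm can. A call with a gripper value outside its range is refused whole. The fingers move at their own pace and stop on an object; "newtons" is the grip in N (left out, the last holds). Time passes only in rows, so rows that repeat a pose let the fingers close. It gives the time, the measured TCP pose, the force, the opening and the grip force at its end, in the units of the state.
- state(): the state, without advancing time (a new reading comes with each control period).
- optics.camera(name): name is "scene" or "top" or "wrist"; returns a dict with "color" (400x640x3 uint8, red, green, blue), "K" (3x3 intrinsics, pixels), "R" (3x3) and "t" (3): a world point X has camera coordinates R X + t; the wrist camera has in their place "T_tool_cam" (4x4, takes a point from camera to tool coordinates, whose origin is the TCP and whose axes are the flange's). Camera axes: x right, y down, z forward; pixel columns grow to the right and rows downward; lengths in mm; the calibration is good to about 2 mm. A picture is of the moment at which its call begins: read the wrist's pose just before it. There is no depth.
- ctrl.job_done(): hands the job in; it is judged then, once.
The state is a dict: "clock": time; "qpos": joint angles; "qvel": joint speeds; "joint_efforts": joint torques, N m; "ee_pos": TCP position; "ee_rot": TCP orientation; "ft_force": force on the tool from outside, world axes, zero at the start; "wrist_torque": the same for the moment, N m; "finger_gap": finger opening in mm; "gripper_force": force on a finger pad.
Only numpy, scipy, OpenCV 4.12 (cv2) and the standard library are available. Lean on these libraries where they do the work, as an engineer would, in place of code of your own. Each camera call takes 0.05 s, during which the arm holds its last target. There are 200 camera calls.

## Working session

There is one attempt and no reset: what is moved stays moved. The work goes in short steps, Python scripts to look and compute and a tool call to move; the robot and the scene stay as the last step left them, time stands still between calls to the robot, and variables do not carry over. Pictures are saved under pics/ and viewed, at most 10 in all, crops included, and the job is handed in when it is done.

Besides the shell and the picture viewer there is one more tool, called in YAML: its name, and indented under it one key for each argument. move_arm: Moves the arm, as the interface text tells. Its arguments: {"type":"object","properties":{"motion":{"type":"array","items":{"type":"object","properties":{"delta_pos":{"type":"array","items":{"type":"number"}},"rot":{"type":"array","items":{"type":"number"}},"fingers":{"type":"number"}}}},"newtons":{"type":"number"}},"required":["motion"]}

```bash
ls; mkdir -p pics; python3 - <<'E'
from plant import state, optics
import cv2,json,numpy as np
s=state();print({k:np.round(v,3).tolist() for k,v in s.items()})
for n in("scene","top"):
    c=optics.camera(n);cv2.imwrite(f"pics/{n}0.png",c["color"][:,:,::-1])
    print(n,c["K"].tolist(),np.round(c["R"],5).tolist(),np.round(c["t"],2).tolist())
    np.savez(f"{n}.npz",K=c["K"],R=c["R"],t=c["t"])
c=optics.camera("wrist");print(c["K"].tolist(),np.round(c["T_tool_cam"],4).tolist())
E
```

```text
pics
{'clock': 0.0, 'qpos': [1.303, 0.69, -0.195, 1.566, 0.157, 0.903, -0.215], 'qvel': [-0.0, 0.0, -0.0, 0.001, -0.001, 0.0, -0.001], 'joint_efforts': [-0.001, -52.756, -1.267, -15.343, -0.053, 0.007, 0.0], 'ee_pos': [185.659, -596.433, 403.921], 'ee_rot': [-0.001, 0.989, 0.15, -0.0], 'ft_force': [0.444, 0.077, 0.513], 'wrist_torque': [0.009, -0.041, 0.014], 'gripper_force': 0.0, 'finger_gap': 88.3}
scene [[511.39608921110835, 0.0, 317.7646467559989], [0.0, 511.39608921110835, 196.0478662796993], [0.0, 0.0, 1.0]] [[0.86537, 0.50084, -0.0169], [0.26926, -0.49315, -0.82722], [-0.42264, 0.71131, -0.56162]] [-453.63, -60.8, 1857.84]
top [[382.7376591854294, 0.0, 316.0683255191827], [0.0, 382.7376591854294, 206.78069387480144], [0.0, 0.0, 1.0]] [[-0.00829, -0.99992, 0.0093], [-0.99913, 0.0079, -0.04084], [0.04076, -0.00963, -0.99912]] [-10.96, 507.55, 1391.33]
[[284.35966222464623, 0.0, 315.2191458771012], [0.0, 284.35966222464623, 198.59343521598902], [0.0, 0.0, 1.0]] [[-0.001, -0.9613, -0.2757, 70.9797], [1.0, -0.0009, -0.0003, 0.2879], [0.0001, -0.2757, 0.9613, 20.0402], [0.0, 0.0, 0.0, 1.0]]
```

View pics/scene0.png

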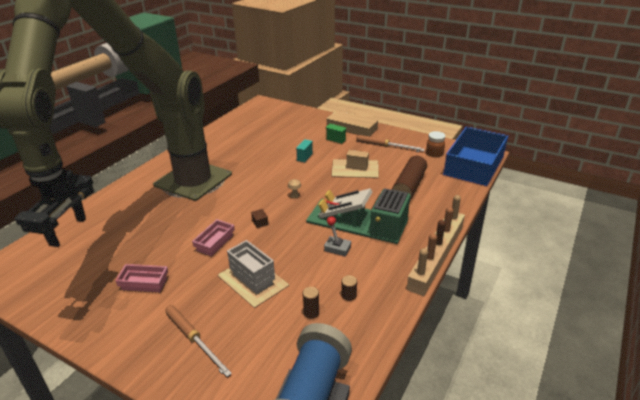

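View pics/top0.png

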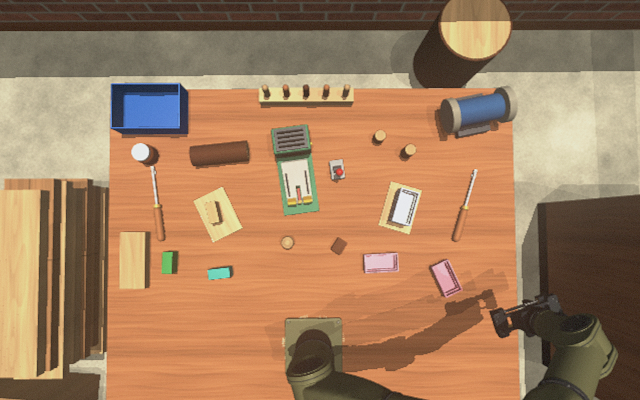

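The scene view shows the grey nested stack at (250,268), the pale block on its board at (357,160), the infeed at (350,210) and the toggle ball at (331,221). In the top view these are at (403,207), (213,211), (298,185) and (338,172). The pink trays at (381,262) and (445,278) are look-alikes, and so are the green and turquoise blocks at (169,262) and (219,272). I'll check with enlarged crops.

```bash
python3 - <<'E'
import cv2
t=cv2.imread("pics/top0.png");s=cv2.imread("pics/scene0.png")
cv2.imwrite("pics/topc.png",cv2.resize(t[120:245,190:430],None,fx=3.3,fy=3.3,interpolation=cv2.INTER_CUBIC))
cv2.imwrite("pics/scenec.png",cv2.resize(s[140:310,210:430],None,fx=3.5,fy=3.5,interpolation=cv2.INTER_CUBIC))
E
```

```text
(no output)
```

View pics/topc.png

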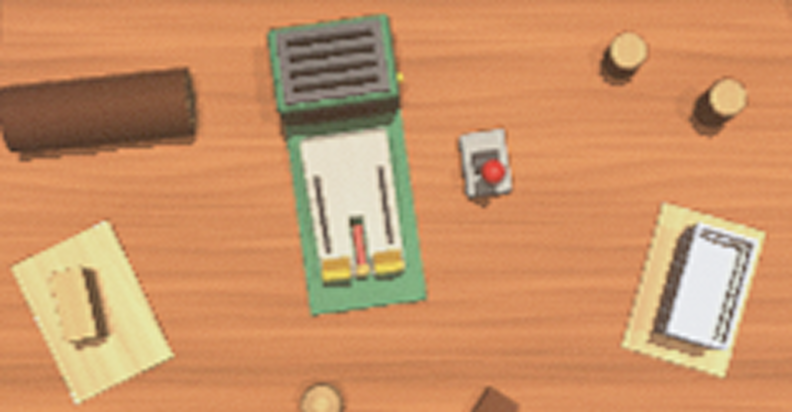

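View pics/scenec.png

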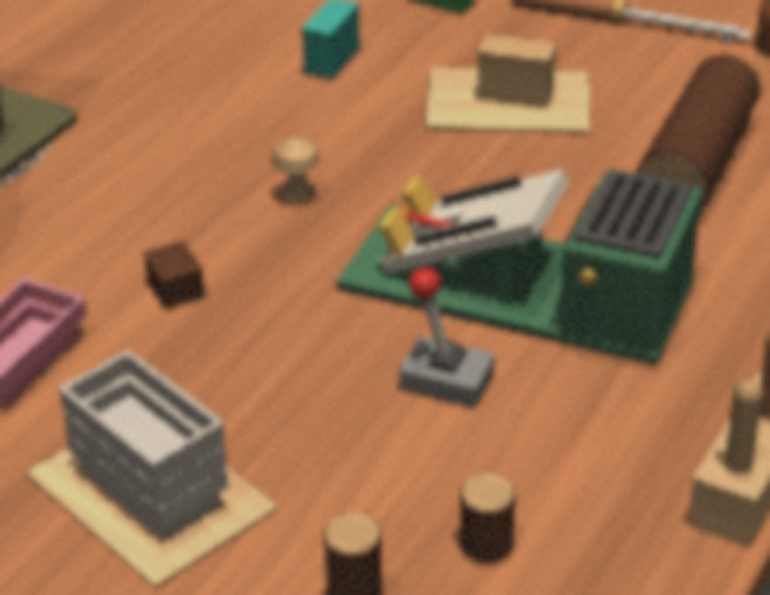

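Crops: the grey stack is at (705,285) in the top crop and (145,440) in the scene crop. The block on its plywood is at (75,303) and (515,70). The yellow stops are at (337,268) and (388,260), and the red ball is at (493,172). Only the grey stack and the pale block on plywood match the description. Next I'll triangulate rough positions, then look closer with the wrist camera.

```bash
cat > h.py <<'E'
import numpy as np,cv2
from scipy.spatial.transform import Rotation as Ro
C={n:dict(np.load(n+".npz")) for n in("scene","top")}
def ray(c,p):
    d=c["R"].T@np.linalg.inv(c["K"])@np.array([*p,1.]);return -c["R"].T@c["t"],d/np.linalg.norm(d)
def onz(c,p,z):
    o,d=ray(c,p);return o+d*(z-o[2])/d[2]
def tri(obs):
    A=0;b=0;R=[ray(c,p) for c,p in obs]
    for o,d in R:
        P=np.eye(3)-np.outer(d,d);A=A+P;b=b+P@o
    x=np.linalg.solve(A,b);return x,[round(float(np.linalg.norm(np.cross(x-o,d))),1) for o,d in R]
def wrist(optics,state):
    s=state();w=optics.camera("wrist");q=s["ee_rot"]
    T=np.eye(4);T[:3,:3]=Ro.from_quat([q[1],q[2],q[3],q[0]]).as_matrix();T[:3,3]=s["ee_pos"]
    M=np.linalg.inv(T@w["T_tool_cam"]);return dict(K=w["K"],R=M[:3,:3],t=M[:3,3]),w["color"]
def proj(c,X):
    x=(c["R"]@np.atleast_2d(X).T+c["t"][:,None]);p=c["K"]@x;return (p[:2]/p[2]).T
def tool(s):
    q=s["ee_rot"];return np.array(s["ee_pos"]),Ro.from_quat([q[1],q[2],q[3],q[0]])
def move(s,grasp,R,off=147):
    "delta_pos(m), rot for TCP so the point off ahead of flange is at grasp"
    p,r=tool(s);t=np.array(grasp)-R.apply([0,0,off]);return np.round(r.inv().apply(t-p)/1000,4).tolist(),np.round((r.inv()*R).as_rotvec(),4).tolist()
def down(yaw):
    "tool z down, tool y at angle yaw in the level plane"
    y=np.array([np.cos(yaw),np.sin(yaw),0]);z=np.array([0,0,-1.]);return Ro.from_matrix(np.c_[np.cross(y,z),y,z])
E
python3 - <<'E'
from h import *
T=lambda u,v:(C["top"],(190+u/3.3,120+v/3.3));S=lambda u,v:(C["scene"],(210+u/3.5,140+v/3.5))
for n,a,b in[("stopL",(337,268),(419,190)),("stopR",(388,260),(397,225)),("railLlo",(328,250),(440,203)),("railLhi",(317,178),(520,182)),("railRlo",(392,242),(418,238)),("railRhi",(380,168),(495,222)),("ball",(493,172),(425,283)),("tip",(362,272),(405,213)),("bedUR",(390,130),(532,230)),("bedUL",(302,140),(565,172))]:
    x,e=tri([T(*a),S(*b)]);print(n,x.round(1),e)
for n,a,z in[("tray",S(127,353),92),("tray",S(64,390),92),("tray",S(155,462),92),("tray",S(223,425),92),("bl",S(482,38),66),("bl",S(556,42),66),("bl",S(478,65),66),("bl",S(550,70),66)]+[("blT",T(*p),66) for p in[(50,268),(90,263),(105,340),(62,343)]]+[("trayT",T(*p),92) for p in[(697,222),(757,240),(728,350),(665,333)]]:
    print(n,onz(*a,z).round(1))
s=[s for s in[0]]
E
```

```text
stopL [527.1  70.6  62.6] [1.7, 1.7]
stopR [535.1  15.9  59.7] [1.4, 1.4]
railLlo [546.   80.1  48.8] [0.0, 0.0]
railLhi [620.4  89.6  90.1] [1.8, 1.8]
railRlo [556.4  12.5  54.6] [3.3, 3.3]
railRhi [629.8  23.1  90.4] [1.1, 1.1]
ball [624.2 -94.6  99.6] [1.8, 1.8]
tip [524.6  45.2  51.3] [3.4, 3.4]
bedUR [669.   12.7 101.5] [2.1, 2.1]
bedUL [658.  103.8 104.6] [1.4, 1.4]
tray [ 458.7 -278.4   92. ]
tray [ 443.1 -338.3   92. ]
tray [ 552.5 -370.3   92. ]
tray [ 573.3 -312.4   92. ]
bl [450.8 348.7  66. ]
bl [522.6 377.7  66. ]
bl [473.1 296.5  66. ]
bl [542.1 322.3  66. ]
blT [527.8 374.6  66. ]
blT [532.8 332.2  66. ]
blT [450.8 316.1  66. ]
blT [448.  361.6  66. ]
trayT [ 569.4 -309.7   92. ]
trayT [ 550.  -372.5   92. ]
trayT [ 435.  -339.9   92. ]
trayT [ 453.3 -274.2   92. ]
```

```bash
python3 - <<'E'
from h import *
from plant import state
print(move(state(),[560,45,260],down(-1.44)))
E
```

```text
([0.5481, -0.5012, -0.0023], [-0.0014, 0.0002, 0.1711])
```

move_arm:
  motion:
    - {"delta_pos": [0.183,-0.167,0],"rot": [0,0,0],"fingers": -1}
    - {"delta_pos": [0.183,-0.167,0],"rot": [0,0,0],"fingers": -1}
    - {"delta_pos": [0.183,-0.167,0],"rot": [0,0,0],"fingers": -1}
    - {"delta_pos": [0.183,-0.167,0],"rot": [0,0,0],"fingers": -1}
    - {"delta_pos": [0.183,-0.167,0],"rot": [0,0,0],"fingers": -1}

```text
clock: 0.65
ee_pos: [311.6, -380.9, 404.7]
ee_rot: [-0.0, 0.989, 0.15, 0.0]
ft_force: [0.8, -0.1, 0.7]
finger_gap: 88.1
gripper_force: 0.0
```

move_arm:
  motion:
    - {"delta_pos": [0.183,-0.167,0],"rot": [0,0,0],"fingers": -1}
    - {"delta_pos": [0.183,-0.167,0],"rot": [0,0,0],"fingers": -1}
    - {"delta_pos": [0.183,-0.167,0],"rot": [0,0,0],"fingers": -1}
    - {"delta_pos": [0.183,-0.167,0],"rot": [0,0,0],"fingers": -1}
    - {"delta_pos": [0.183,-0.167,0],"rot": [0,0,0],"fingers": -1}

```text
clock: 1.15
ee_pos: [436.7, -167.0, 404.7]
ee_rot: [0.0, 0.989, 0.151, 0.0]
ft_force: [1.0, 0.0, -1.1]
finger_gap: 87.8
gripper_force: 0.0
```

move_arm:
  motion:
    - {"delta_pos": [0.183,-0.167,0],"rot": [0,0,0.17],"fingers": -1}
    - {"delta_pos": [0.183,-0.167,0],"rot": [0,0,0.17],"fingers": -1}
    - {"delta_pos": [0.183,-0.167,0],"rot": [0,0,0.17],"fingers": -1}
    - {"delta_pos": [0.183,-0.167,0],"rot": [0,0,0.17],"fingers": -1}
    - {"delta_pos": [0.183,-0.167,0],"rot": [0,0,0.17],"fingers": -1}

```text
clock: 1.65
ee_pos: [561.7, 47.1, 404.6]
ee_rot: [0.0, 0.998, 0.066, -0.0]
ft_force: [0.2, -0.4, 0.3]
finger_gap: 88.4
gripper_force: 0.0
```

```bash
python3 - <<'E'
from h import *
from plant import state,optics
s=state();print(s["clock"],np.round(s["ee_pos"],1),np.round(s["qvel"],2),np.round(s["qpos"],2))
c,im=wrist(optics,state);np.savez("w1.npz",**c);cv2.imwrite("pics/w1.png",im[:,:,::-1])
E
```

```text
1.65 [561.7  47.1 404.6] [-0.73  0.33  0.07 -0.76 -0.04  0.42 -0.61] [-0.13  0.6  -0.06  1.76  0.05  0.78 -1.65]
```

View pics/w1.png

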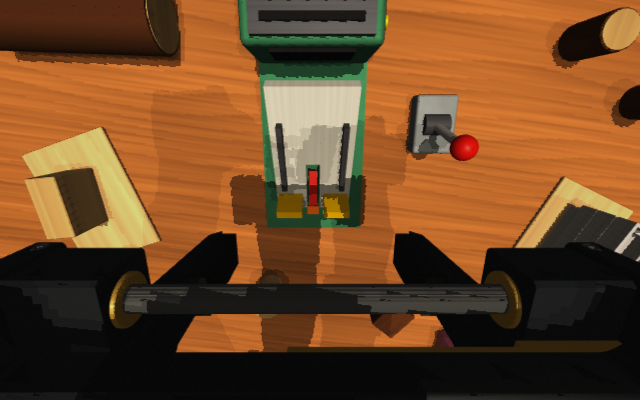

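The wrist view shows the bed with rails from (279,124) to (284,190) and (346,124) to (341,190), stops at (290,206) and (336,206), the toggle ball at (464,147), and the block at left around (65,200). I'll enlarge the bed.

```bash
python3 - <<'E'
import cv2
t=cv2.imread("pics/w1.png")
a=cv2.resize(t[65:235,230:390],None,fx=3,fy=3,interpolation=cv2.INTER_CUBIC)
b=cv2.resize(t[120:248,15:170],None,fx=2,fy=2,interpolation=cv2.INTER_CUBIC)
import numpy as np
o=np.zeros((510,800,3),np.uint8);o[:,:480]=a;o[:256,485:795]=b
cv2.imwrite("pics/w1c.png",o)
E
```

```text
(no output)
```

View pics/w1c.png

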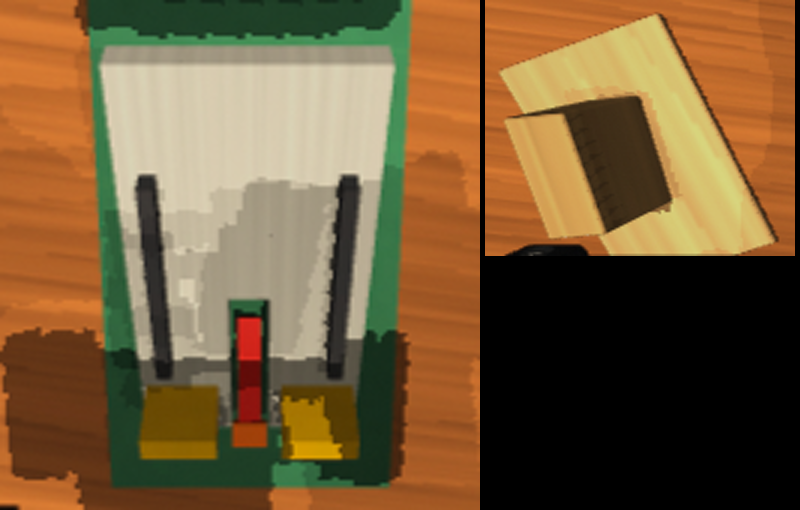

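The crop shows rail ends at (147,178), (164,378), (349,178) and (335,378), stop feet at v=386, and bed upper corners at (101,65) and (394,65). I'll fit the bed pose to these.

```bash
cat > fit.py <<'E'
from h import *
from scipy.optimize import least_squares
w=dict(np.load("w1.npz"))
W=lambda u,v:(230+u/3,65+v/3);T=lambda u,v:(190+u/3.3,120+v/3.3);S=lambda u,v:(210+u/3.5,140+v/3.5)
obs=[]
def add(c,s,p,f): obs.append((c,s,p,f))
t,sc=C["top"],C["scene"]
# q: x,y,z,yaw,xu,rlo,rhi,yi,yo
f=lambda k,y,z:(lambda q:(q[k],y,z))
for c,s,F,L in[(w,.5,W,[(101,65),(394,65),(164,378),(147,178),(335,378),(349,178)]),(t,1,T,[(302,140),(390,130),(328,250),(317,178),(392,242),(380,168)]),(sc,1,S,[(565,172),None,(440,203),(520,182),(418,238),(495,222)])]:
    for p,g in zip(L,[f(4,45,0),f(4,-45,0),f(5,34,10),f(6,34,10),f(5,-34,10),f(6,-34,10)]):
        if p: add(c,s,F(*p),g)
for p,y,z in[((218,386),1,0),((143,386),2,0),((278,386),-1,0),((355,386),-2,0),((218,432),1,32),((140,432),2,32),((281,432),-1,32),((358,432),-2,32)]:
    add(w,.7,W(*p),lambda q,y=y,z=z:(-60,np.sign(y)*q[6+abs(y)],z))
def bedR(yaw): return Ro.from_euler("zy",[yaw,-.5])
def res(q):
    R=bedR(q[3]);return np.concatenate([(proj(c,R.apply(g(q))+q[:3])[0]-p)/s for c,s,p,g in obs])
r=least_squares(res,[580,50,75,.13,80,-40,40,12,37],loss="soft_l1")
if __name__=="__main__":
    print(r.x.round(3),r.cost);print(res(r.x).reshape(-1,2).round(1).tolist())
    x=tri([(w,(464,147)),(t,T(493,172)),(sc,S(425,283))]);print("ball",x)
    B=[onz(w,(15+(u-485)/2,120+v/2),66) for u,v in[(506,119),(565,113),(606,233),(550,238)]];print(np.round(B,1).tolist())
    print("pivot",r.x[:2]+Ro.from_euler("z",r.x[3]).apply([30,-150,0])[:2])
E
python3 fit.py; python3 - <<'E'
from h import *
from plant import state
print(move(state(),[520,-318,240],down(-1.85)))
E
```

```text
[ 5.93522e+02  5.32050e+01  6.47870e+01  1.30000e-01  7.52990e+01
 -4.75000e+01  4.12400e+01  1.25010e+01  4.33950e+01] 36.21860734481141
[[1.1, -1.9], [-1.8, 0.5], [2.0, -3.2], [-2.1, -0.9], [0.2, 0.4], [0.0, 1.8], [-1.1, 1.1], [-2.0, 0.8], [-0.2, 0.7], [-1.1, -0.6], [-0.7, 0.7], [-0.7, -0.1], [-1.2, 0.9], [-0.6, -0.3], [-0.1, -0.6], [-2.4, -0.1], [-0.5, -1.7], [2.5, -2.6], [3.8, -3.7], [2.1, -1.7], [0.5, -0.5], [-0.9, 1.8], [-0.6, 0.4], [-0.9, 2.9], [-0.1, 4.2]]
ball (array([623.78489256, -94.21165763,  99.14927848]), [0.7, 1.7, 2.0])
[[520.6, 375.6, 66.0], [528.6, 341.8, 66.0], [456.0, 325.9, 66.0], [448.2, 360.0, 66.0]]
pivot [642.73050283 -91.63483743]
([-0.0981, 0.3642, 0.0143], [-0.009, -0.0051, 0.4227])
```

move_arm:
  motion:
    - {"delta_pos": [-0.06,0.22,0.01],"rot": [0,0,0],"fingers": -1}
    - {"delta_pos": [-0.06,0.22,0.01],"rot": [0,0,0],"fingers": -1}
    - {"delta_pos": [-0.06,0.22,0.01],"rot": [0,0,0],"fingers": -1}
    - {"delta_pos": [-0.06,0.22,0.01],"rot": [0,0,0],"fingers": -1}
    - {"delta_pos": [-0.06,0.22,0.01],"rot": [0,0,0],"fingers": -1}

```text
clock: 2.2
ee_pos: [528.7, -186.2, 394.4]
ee_rot: [0.001, 0.998, 0.063, -0.001]
ft_force: [0.9, 0.2, 0.2]
finger_gap: 88.4
gripper_force: 0.0
```

move_arm:
  motion:
    - {"delta_pos": [-0.038,0.144,0.004],"rot": [0,0,0.42],"fingers": -1}
    - {"delta_pos": [-0.038,0.144,0.004],"rot": [0,0,0.42],"fingers": -1}
    - {"delta_pos": [-0.038,0.144,0.004],"rot": [0,0,0.42],"fingers": -1}
    - {"delta_pos": [-0.038,0.144,0.004],"rot": [0,0,0.42],"fingers": -1}
    - {"delta_pos": [-0.038,0.144,0.004],"rot": [0,0,0.42],"fingers": -1}

```text
clock: 2.7
ee_pos: [510.9, -330.2, 390.3]
ee_rot: [0.0, 0.989, -0.145, -0.0]
ft_force: [1.0, 0.3, -0.1]
finger_gap: 88.3
gripper_force: 0.0
```

```bash
python3 - <<'E'
from h import *
from plant import state,optics
optics.camera("wrist")
c,im=wrist(optics,state);s=state();print(s["clock"],np.round(s["ee_pos"],1),np.round(s["qvel"],2))
np.savez("w2.npz",**c);cv2.imwrite("pics/w2.png",im[:,:,::-1])
R=down(-1.85).as_matrix();rx,ry=R[:,0],R[:,1]
for z in(92,):
  P=[np.array([505,-325,z])+a*60*rx+b*33*ry for a,b in[(1,1),(1,-1),(-1,-1),(-1,1)]];print(proj(c,P).round(1).tolist())
cv2.imwrite("pics/w2c.png",cv2.resize(im[20:250,190:450,::-1],None,fx=2.6,fy=2.6,interpolation=cv2.INTER_CUBIC))
E
```

```text
2.8 [ 512.2 -327.4  390.4] [-0.02 -0.01 -0.01  0.    0.   -0.   -0.  ]
[[348.1, 136.5], [279.2, 137.1], [284.1, 251.0], [345.5, 250.6]]
```

View pics/w2c.png

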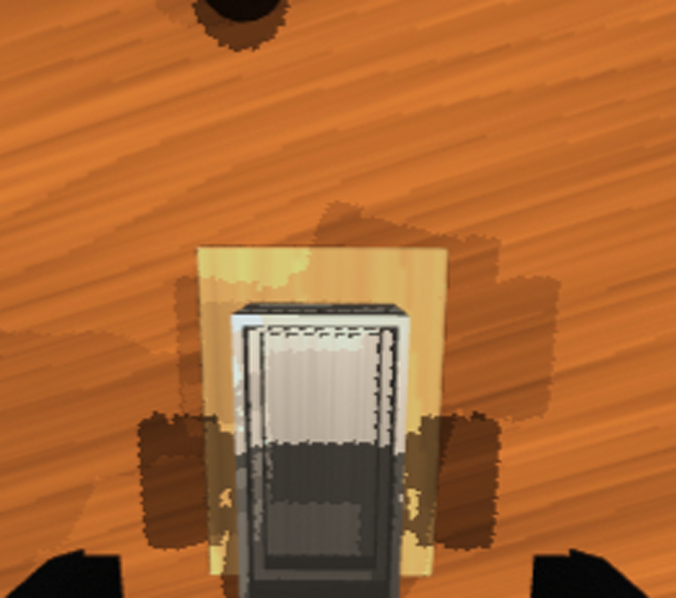

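The rim's far corners are at crop (233,317) and (409,317), and its sides run to (238,590) and (398,590). I'll fit the tray pose.

```bash
python3 - <<'E'
from h import *
from scipy.optimize import least_squares
from plant import state
w=dict(np.load("w2.npz"));F=lambda u,v:np.array([190+u/2.6,20+v/2.6])
def pts(q,zz=92):
    c,s=np.cos(q[2]),np.sin(q[2]);l=np.array([c,s,0]);m=np.array([-s,c,0]);o=np.array([q[0],q[1],zz])
    return proj(w,[o+60*l+33*m,o+60*l-33*m,o-q[3]*l+33*m,o-q[4]*l-33*m])
ob=np.array([F(233,317),F(409,317),F(238,590),F(398,590)])
for zz in(92,88):
  r=least_squares(lambda q:(pts(q,zz)-ob).ravel(),[505,-325,-.28,50,50]);print(r.x.round(3),r.fun.round(2),r.cost)
  q=r.x
# scene/top check
  c,s=np.cos(q[2]),np.sin(q[2]);l=np.array([c,s,0]);m=np.array([-s,c,0]);o=np.array([q[0],q[1],zz])
  P=[o+60*l+33*m,o+60*l-33*m,o-60*l-33*m,o-60*l+33*m]
  print(((proj(C["scene"],P)-[210,140])*3.5).round(),((proj(C["top"],P)-[190,120])*3.3).round())
E
```

```text
[ 5.00778e+02 -3.22259e+02 -2.99000e-01  5.09760e+01  5.02340e+01] [-0.54 -0.37  0.31  0.39  0.07 -0.    0.19  0.01] 0.3588342113284645
[[220. 420.]
 [149. 461.]
 [ 56. 385.]
 [125. 347.]] [[696. 223.]
 [756. 242.]
 [724. 351.]
 [664. 333.]]
[ 5.00480e+02 -3.22138e+02 -2.99000e-01  5.25710e+01  5.18160e+01] [-0.05 -0.38 -0.17  0.37  0.5  -0.01 -0.25 -0.01] 0.3119867103879307
[[220. 423.]
 [150. 465.]
 [ 57. 388.]
 [126. 351.]] [[695. 224.]
 [755. 242.]
 [723. 351.]
 [663. 333.]]
```

```bash
python3 - <<'E'
from h import *
from plant import state
print(move(state(),[502,-322,74],down(-1.868),166))
E
```

```text
([-0.0112, -0.0021, 0.1505], [-0.0017, 0.0006, 0.0117])
```

move_arm:
  motion:
    - {"delta_pos": [-0.011,-0.002,0.05],"rot": [0,0,0.012],"fingers": -1}
    - {"delta_pos": [-0.011,-0.002,0.095],"rot": [0,0,0.012],"fingers": -1}
    - {"delta_pos": [-0.011,-0.002,0.13],"rot": [0,0,0.012],"fingers": -1}
    - {"delta_pos": [-0.011,-0.002,0.15],"rot": [0,0,0.012],"fingers": -1}
    - {"delta_pos": [-0.011,-0.002,0.15],"rot": [0,0,0.012],"fingers": -1}

```text
clock: 3.3
ee_pos: [501.5, -321.1, 238.0]
ee_rot: [-0.002, 0.989, -0.148, -0.003]
ft_force: [-0.5, -0.9, -0.4]
finger_gap: 87.9
gripper_force: 0.0
```

move_arm:
  motion:
    - {"delta_pos": [0,0,0],"rot": [0,0,0],"fingers": 1}
    - {"delta_pos": [0,0,0],"rot": [0,0,0],"fingers": 1}
    - {"delta_pos": [0,0,0],"rot": [0,0,0],"fingers": 1}
    - {"delta_pos": [0,0,0],"rot": [0,0,0],"fingers": 1}
    - {"delta_pos": [0,0,0],"rot": [0,0,0],"fingers": 1}
  newtons: 25

```text
clock: 3.8
ee_pos: [502.5, -323.7, 242.3]
ee_rot: [0.0, 0.989, -0.149, 0.001]
ft_force: [1.1, 1.7, 7.7]
finger_gap: 65.5
gripper_force: 25.0
```

```bash
python3 - <<'E'
from h import *
from plant import state
s=state();print(s)
E
```

```text
{'clock': 3.8, 'qpos': array([ 0.4907517 ,  0.8782551 ,  0.008004  ,  1.77458467, -0.01473255,
        0.48613285, -1.36153868]), 'qvel': array([ 0.00035454,  0.00025225,  0.00107906,  0.00134554,  0.00169021,
       -0.00044859,  0.00147063]), 'joint_efforts': array([ 9.24061183e-01, -5.07661057e+01,  2.38410942e+00, -8.78129125e+00,
        1.98084000e-01, -3.42552764e-01, -3.40655912e-02]), 'ee_pos': array([ 502.54634502, -323.68447652,  242.31329501]), 'ee_rot': array([ 1.14549823e-04,  9.88799016e-01, -1.49246704e-01,  1.38342185e-03]), 'ft_force': array([1.05397094, 1.65899887, 7.6901268 ]), 'wrist_torque': array([ 0.4281974 , -0.02738665,  0.00618266]), 'gripper_force': 24.99891310930252, 'finger_gap': 65.47527193396819}
```

Gripped at 65.5 mm. The wrist reads 7.7 N upward, so I'll lift only 14 mm and check the load and the picture before going further.

move_arm:
  motion:
    - {"delta_pos": [0,0,-0.003],"rot": [0,0,0],"fingers": 1}
    - {"delta_pos": [0,0,-0.007],"rot": [0,0,0],"fingers": 1}
    - {"delta_pos": [0,0,-0.011],"rot": [0,0,0],"fingers": 1}
    - {"delta_pos": [0,0,-0.014],"rot": [0,0,0],"fingers": 1}
    - {"delta_pos": [0,0,-0.014],"rot": [0,0,0],"fingers": 1}

```text
clock: 4.3
ee_pos: [501.7, -323.8, 255.1]
ee_rot: [0.0, 0.989, -0.15, 0.0]
ft_force: [0.4, -0.0, -2.0]
finger_gap: 65.8
gripper_force: 25.0
```

```bash
python3 - <<'E'
from h import *
from plant import state,optics
optics.camera("top")
s=state();print(s["clock"],s["ee_pos"].round(1),s["ft_force"].round(2),s["wrist_torque"].round(3),s["finger_gap"],s["gripper_force"])
im=optics.camera("scene")["color"][:,:,::-1];cv2.imwrite("pics/s2.png",im)
a=cv2.imread("pics/scene0.png");f=lambda i:cv2.resize(i[235:305,215:295],None,fx=4.9,fy=4.9,interpolation=cv2.INTER_CUBIC)
cv2.imwrite("pics/s2c.png",np.hstack([f(a),f(im)]))
E
```

```text
4.35 [ 501.7 -323.8  254.9] [ 0.08  1.14 -2.35] [ 0.223 -0.09   0.019] 65.93942376187869 24.997529983520508
```

View pics/s2c.png

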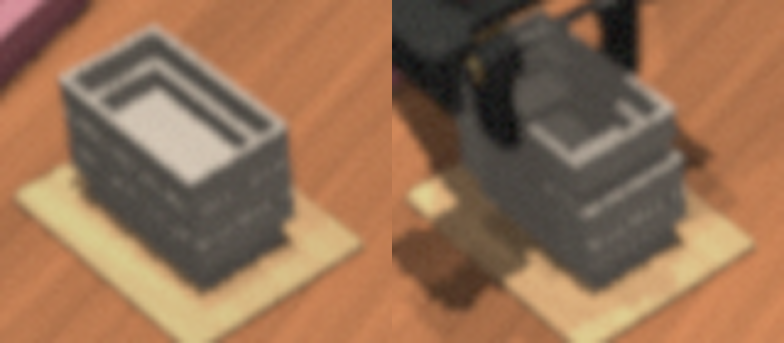

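Right half of the picture: only the top tray rose, and the mid tray's rim is still in place. The load is 2.35 N, which is one tray. I'll lift clear now.

move_arm:
  motion:
    - {"delta_pos": [0,0,-0.03],"rot": [0,0,0],"fingers": 1}
    - {"delta_pos": [0,0,-0.06],"rot": [0,0,0],"fingers": 1}
    - {"delta_pos": [0,0,-0.09],"rot": [0,0,0],"fingers": 1}
    - {"delta_pos": [0,0,-0.12],"rot": [0,0,0],"fingers": 1}
    - {"delta_pos": [0,0,-0.13],"rot": [0,0,0],"fingers": 1}

```text
clock: 4.9
ee_pos: [502.2, -324.6, 387.6]
ee_rot: [0.001, 0.989, -0.15, 0.002]
ft_force: [0.6, -0.7, -2.7]
finger_gap: 65.9
gripper_force: 25.0
```

```bash
cat >> h.py <<'E'
P0=np.array([593.5,53.2,64.8]);BR=Ro.from_euler("zy",[.13,-.5]);TR=BR*Ro.from_euler("x",np.pi)
E
python3 - <<'E'
from h import *
from plant import state
s=state();print(s["ee_pos"],s["ft_force"])
print(move(s,P0+BR.apply([8,0,70+23.5]),TR,166))
print(move(s,P0+BR.apply([8,0,70+23.5])+[-60,0,60],down(-1.44),166))
E
```

```text
[ 502.1895554  -324.63420202  387.55053186] [ 0.55100012 -0.72958801 -2.72268096]
([-0.1377, -0.3543, 0.0899], [0.0457, 0.4974, -0.4212])
([-0.1186, -0.3599, 0.0097], [0.0027, -0.0046, -0.4317])
```

move_arm:
  motion:
    - {"delta_pos": [-0.014,-0.042,-0.01],"rot": [0,0,0],"fingers": 1}
    - {"delta_pos": [-0.028,-0.084,-0.02],"rot": [0,0,0],"fingers": 1}
    - {"delta_pos": [-0.042,-0.126,-0.02],"rot": [0,0,0],"fingers": 1}
    - {"delta_pos": [-0.055,-0.165,-0.02],"rot": [0,0,0],"fingers": 1}
    - {"delta_pos": [-0.068,-0.205,-0.02],"rot": [0,0,0],"fingers": 1}

```text
clock: 5.4
ee_pos: [496.8, -106.5, 403.9]
ee_rot: [0.0, 0.989, -0.15, -0.001]
ft_force: [1.4, 0.5, -2.2]
finger_gap: 65.7
gripper_force: 25.0
```

move_arm:
  motion:
    - {"delta_pos": [-0.014,-0.042,0],"rot": [0,0,-0.1],"fingers": 1}
    - {"delta_pos": [-0.028,-0.084,0],"rot": [0,0,-0.2],"fingers": 1}
    - {"delta_pos": [-0.04,-0.12,0],"rot": [0,0,-0.3],"fingers": 1}
    - {"delta_pos": [-0.05,-0.15,0],"rot": [0,0,-0.42],"fingers": 1}
    - {"delta_pos": [-0.05,-0.15,0],"rot": [0,0,-0.42],"fingers": 1}

```text
clock: 5.9
ee_pos: [493.5, 55.5, 403.9]
ee_rot: [-0.002, 0.998, 0.065, -0.0]
ft_force: [0.1, -0.1, -3.0]
finger_gap: 66.0
gripper_force: 25.0
```

```bash
python3 - <<'E'
from h import *
from plant import state
s=state();print(s["ee_pos"],s["ft_force"],s["finger_gap"])
print(move(s,P0+BR.apply([8,0,70+23.5]),TR,166))
E
```

```text
[493.54995569  55.45018293 403.88832866] [ 0.08256789 -0.08039905 -3.01759818] 65.95000827524785
([-0.0174, -0.0007, 0.1076], [-0.0687, 0.4963, -0.0001])
```

The Euler order was extrinsic, so the bed slope was taken about the world axis. I'll fix that and refit.

```bash
sed -i 's/"zy"/"ZY"/' h.py fit.py; python3 fit.py; python3 - <<'E'
from h import *
from fit import r
from plant import state
print(0)
P=r.x[:3];BR=Ro.from_euler("ZY",[r.x[3],-.5]);TR=BR*Ro.from_euler("x",np.pi)
print(move(state(),P+BR.apply([8,0,70+23.5]),TR,166))
E
```

```text
[ 5.93204e+02  5.36540e+01  6.41130e+01  1.30000e-01  7.55610e+01
 -4.83790e+01  4.18300e+01  1.25570e+01  4.39330e+01] 25.45629942634504
[[1.5, -0.4], [-1.1, -0.1], [0.9, -0.5], [-1.1, 0.0], [-1.2, -0.3], [1.3, 0.2], [-1.0, 1.3], [-1.7, 0.7], [-0.3, 1.1], [-0.9, -0.6], [-0.8, 0.9], [-0.5, -0.2], [-1.5, 0.3], [-0.9, -0.7], [-0.3, -1.0], [-2.4, 0.6], [-0.4, -0.9], [0.9, -2.3], [1.2, -2.3], [0.5, -2.2], [-0.8, -2.2], [-0.3, 2.2], [-0.9, 2.2], [-0.2, 2.3], [0.9, 2.3]]
ball (array([623.78489256, -94.21165763,  99.14927848]), [0.7, 1.7, 2.0])
[[520.6, 375.6, 66.0], [528.6, 341.8, 66.0], [456.0, 325.9, 66.0], [448.2, 360.0, 66.0]]
pivot [642.41699477 -91.18360587]
0
([-0.0188, 0.0151, 0.1082], [-0.0038, 0.5006, -0.0003])
```

```bash
python3 - <<'E'
import fit
from h import *
from plant import state
full=list(fit.obs)
for nm,ob in(("all",full),("nostoptop",full[:-4]),("nostop",full[:-8]),("wristonly",[o for o in full[:-4] if o[0] is fit.w])):
    fit.obs[:]=ob
    r=fit.least_squares(fit.res,[590,53,65,.12,75,-48,42,12,44],x_scale='jac',xtol=1e-12,ftol=1e-12)
    print(nm,r.x.round(3),r.cost)
    P=r.x[:3];BR=Ro.from_euler("ZY",[r.x[3],-.5]);TR=BR*Ro.from_euler("x",np.pi)
    print(move(state(),P+BR.apply([8,0,70+23.5]),TR,166))
E
```

```text
all [ 5.93115e+02  5.36720e+01  6.37910e+01  1.30000e-01  7.57480e+01
 -4.81760e+01  4.18980e+01  1.25940e+01  4.40120e+01] 38.23577864132695
([-0.0188, 0.0151, 0.1085], [-0.0038, 0.5006, -0.0005])
nostoptop [ 5.91068e+02  5.34170e+01  6.37570e+01  1.30000e-01  7.79620e+01
 -4.55160e+01  4.42550e+01  1.27240e+01  4.49590e+01] 15.891135867834857
([-0.0209, 0.015, 0.1085], [-0.0039, 0.5006, 0.0001])
nostop [ 4.46451e+02  3.41810e+01 -1.59090e+01  1.31000e-01  2.44200e+02
  1.20741e+02  2.10498e+02  1.20000e+01  4.40000e+01] 15.277272488906986
([-0.1668, 0.0157, 0.1883], [-0.0035, 0.5006, -0.0015])
wristonly [ 5.91366e+02  5.34970e+01  6.48960e+01  1.30000e-01  7.74030e+01
 -4.59450e+01  4.39610e+01  1.26830e+01  4.48130e+01] 4.29859602797559
([-0.0206, 0.015, 0.1074], [-0.0038, 0.5006, -0.0004])
```

```bash
sed -i 's/^P0=np.array(.*\]);BR/P0=np.array([591.8,53.5,64.3]);BR/' h.py; tail -1 h.py
```

```text
P0=np.array([591.8,53.5,64.3]);BR=Ro.from_euler("ZY",[.13,-.5]);TR=BR*Ro.from_euler("x",np.pi)
```

move_arm:
  motion:
    - {"delta_pos": [0,0,0.01],"rot": [0,0.13,0],"fingers": 1}
    - {"delta_pos": [-0.005,0.005,0.03],"rot": [0,0.26,0],"fingers": 1}
    - {"delta_pos": [-0.01,0.01,0.06],"rot": [0,0.39,0],"fingers": 1}
    - {"delta_pos": [-0.02,0.015,0.1],"rot": [-0.004,0.5,0],"fingers": 1}
    - {"delta_pos": [-0.02,0.015,0.108],"rot": [-0.004,0.5,0],"fingers": 1}

```text
clock: 6.4
ee_pos: [506.6, 30.8, 361.5]
ee_rot: [0.011, 0.982, 0.054, 0.183]
ft_force: [0.0, -0.9, -2.4]
finger_gap: 65.6
gripper_force: 25.0
```

```bash
python3 - <<'E'
from h import *
from plant import state,optics
optics.camera("top")
im=optics.camera("scene")["color"][:,:,::-1]
s=state();print(s["clock"],s["ee_pos"].round(1),s["ft_force"].round(2),s["finger_gap"])
cv2.imwrite("pics/s3.png",cv2.resize(im[140:270,270:430],None,fx=4.5,fy=4.5,interpolation=cv2.INTER_CUBIC))
print(move(s,P0+BR.apply([8,0,23.5]),TR,166))
E
```

```text
6.5 [507.3  30.8 361.7] [ 0.72  0.28 -3.71] 66.02070158776729
([-0.043, -0.0168, 0.1192], [0.0487, 0.1341, -0.0076])
```

View pics/s3.png

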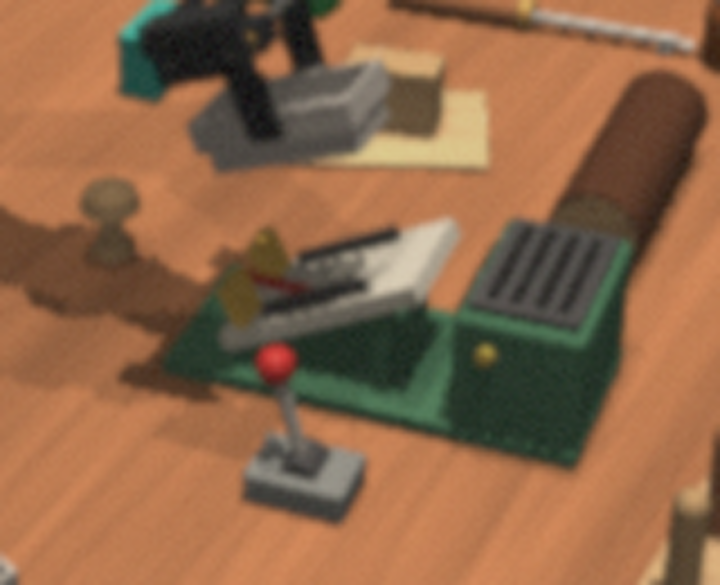

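The tray is held level with the gripper and clear of the bed. The move stopped short, so I'll check the joints.

```bash
python3 - <<'E'
from h import *
from plant import state
s=state();print(s["qpos"].round(3),s["qvel"].round(3),s["ee_rot"])
print(move(s,P0+BR.apply([8,0,93.5]),TR,166))
E
```

```text
[-0.159  0.564 -0.019  2.137  0.761  0.106 -2.378] [-0.01  -0.016 -0.007  0.003 -0.231  0.051  0.213] [0.01078039 0.98156437 0.05418276 0.18297378]
([-0.0524, -0.0134, 0.0499], [0.0487, 0.1341, -0.0076])
```

Joint 6 (0.106) is close to its lower limit of 0.04, a wrist singularity. I'll identify the kinematics from the logged states, so I can plan which wrist branch the sloped pose needs.

```bash
cat > kin.py <<'E'
from h import *
from scipy.optimize import least_squares
import itertools
D=[([1.303,.69,-.195,1.566,.157,.903,-.215],[185.659,-596.433,403.921],[-.001,.989,.15,0]),
([.4907517,.8782551,.008004,1.77458467,-.01473255,.48613285,-1.36153868],[502.546,-323.684,242.313],[1.145e-4,.988799,-.1492467,.001383])]
def fk(q,sg,L):
    T=np.eye(4)
    def m(R,p):
        M=np.eye(4);M[:3,:3]=R.as_matrix();M[:3,3]=p;return M
    E=Ro.from_euler
    for R,p in[(E("z",sg[0]*q[0]+L[6]),[0,0,L[0]]),(E("y",q[1]),[L[4],0,L[1]]),(E("z",sg[1]*q[2]),[0,0,0]),(E("y",q[3]),[-L[4]+L[5],0,L[2]]),(E("z",sg[2]*q[4]),[0,0,0]),(E("y",q[5]),[L[7],0,L[3]]),(E("z",sg[3]*q[6]+L[8]),[0,0,0])]: T=T@m(R,p)
    return T
def err(T,p,o):
    R=Ro.from_quat([o[1],o[2],o[3],o[0]]);return np.r_[T[:3,3]-p,300*(R.inv()*Ro.from_matrix(T[:3,:3])).as_rotvec()]
E
python3 - <<'E'
from kin import *
from plant import state
s=state();D.append((s["qpos"],s["ee_pos"],s["ee_rot"]))
best=[]
for sg in itertools.product([1,-1],repeat=4):
  for o in(0,np.pi):
    f=lambda L:np.concatenate([err(fk(q,sg,L),p,r) for q,p,r in D])
    r=least_squares(f,[350,400,400,120,0,0,0,0,o],x_scale=[100]*6+[1,100,1]);best.append((r.cost,sg,r.x.round(3).tolist(),r.fun.reshape(-1,6).round(1).tolist()))
best.sort(key=lambda b:b[0])
for b in best[:3]:print(b)
E
```

```text
(np.float64(210.83378585893476), (-1, -1, -1, -1), [7176.535, -6889.353, 462.693, 266.984, 43.255, 167.026, -0.084, 9.729, 1.489], [[2.4, -7.8, -10.5, 0.0, 0.1, 0.4], [-4.5, -2.2, 4.8, -0.1, 0.0, 0.7], [-5.9, 6.7, 5.8, -8.9, -1.4, -1.0]])
(np.float64(210.83378585895753), (-1, -1, -1, -1), [-6836.388, 7123.57, 462.693, 266.984, 43.255, 167.026, -0.084, 9.729, 1.489], [[2.4, -7.8, -10.5, 0.0, 0.1, 0.4], [-4.5, -2.2, 4.8, -0.1, 0.0, 0.7], [-5.9, 6.7, 5.8, -8.9, -1.4, -1.0]])
(np.float64(9756.666192503568), (-1, 1, -1, -1), [-10727.076, 10820.245, 479.661, 202.085, 256.86, 156.961, -0.011, 39.003, 1.456], [[-54.2, -4.7, -33.0, 7.1, -73.8, 59.1], [44.1, 25.6, 37.3, 3.6, 0.9, -34.3], [-19.5, 13.9, -4.3, -10.0, -0.8, -24.8]])
```

```bash
sed -i 's/^    for R,p in.*/    for R,p in[(E("z",-q[0]+L[6]),[0,0,L[0]]),(E("y",q[1]),[L[4],0,0]),(E("z",-q[2]),[0,0,0]),(E("y",q[3]),[L[5],0,L[1]]),(E("z",-q[4]),[-L[5],0,0]),(E("y",q[5]),[0,0,L[2]]),(E("z",-q[6]+L[8]),[L[7],0,L[3]])]: T=T@m(R,p)/; s/def fk(q,sg,L)/def fk(q,L)/' kin.py
python3 - <<'E'
from kin import *
from plant import state
s=state();D.append((s["qpos"],s["ee_pos"],s["ee_rot"]))
f=lambda L:np.concatenate([err(fk(q,L),p,r) for q,p,r in D])
r=min((least_squares(f,[300,400,350,120,0,0,0,0,o],x_scale=[100]*6+[1,100,1]) for o in(0,1.5,3)),key=lambda r:r.cost)
print(r.cost,r.x.round(3).tolist(),r.fun.reshape(-1,6).round(1).tolist())
L=r.x;np.save("L.npy",L)
lo=np.array([-3.01,-.46,-1.47,.13,-1,.04,-2.66]);hi=np.array([3.01,2.08,1.51,2.56,4.14,2.09,2.66])
tz=[("hover",[8,0,93.5]),("home",[0,0,23.5]),("mid",[8,0,55])]
for flip in(0,1):
  R=TR*Ro.from_euler("z",np.pi*flip);qq=R.as_quat();o=[qq[3],*qq[:3]]
  for n,d in tz:
    p=P0+BR.apply(d)-R.apply([0,0,166]);b=None
    rng=np.random.default_rng(0)
    for k in range(30):
      q0=np.clip(s["qpos"]+rng.normal(0,.6,7),lo+.01,hi-.01)
      if flip:q0[4]=min(3.1,q0[4]+2.4)
      g=least_squares(lambda q:np.r_[err(fk(q,L),p,o),3*(q[2])],q0,bounds=(lo,hi))
      if b is None or g.cost<b.cost:b=g
    print(flip,n,b.cost.round(2),b.x.round(2),p.round(1))
E
```

```text
43.322695418948506 [353.436, 582.38, 350.252, 178.27, 10.644, -11.225, -0.072, 9.909, 1.501] [[-2.6, -1.2, 1.3, 0.0, 0.1, 0.3], [1.0, 3.3, -1.2, -0.1, 0.0, 0.6], [0.1, 1.3, -0.1, -7.7, -1.2, -0.9]]
0 hover 2213.09 [-0.1   0.63 -0.1   2.18  1.06  0.04 -2.66] [475.4  38.3 295.9]
0 home 3704.97 [-0.11  0.77 -0.09  2.09  1.07  0.04 -2.66] [501.7  41.7 230.6]
0 mid 2866.0 [-0.11  0.71 -0.09  2.13  1.06  0.04 -2.66] [493.7  40.7 262.1]
1 hover 0.0 [-0.14  0.72  0.    2.4   3.21  0.48 -1.64] [475.4  38.3 295.9]
1 home 0.0 [-0.14  0.89 -0.    2.35  3.19  0.6  -1.63] [501.7  41.7 230.6]
1 mid 0.0 [-0.14  0.81  0.    2.37  3.2   0.53 -1.64] [493.7  40.7 262.1]
```

The sloped pose is only reachable with the wrist flipped: joint 5 near π and the tool turned half round about z, which the tray allows. I'll plan a non-singular joint path, sweeping a cone with q6 around 0.35, and turn it into tool rows.

```bash
cat > path.py <<'E'
from kin import *
import sys
from plant import state
L=np.load("L.npy")
def fixp(p,q5,q6,q7,g):
    r=least_squares(lambda v:fk([v[0],v[1],0,v[2],q5,q6,q7],L)[:3,3]-p,g,x_scale=.1);v=r.x;return np.array([v[0],v[1],0,v[2],q5,q6,q7])
def rows(T0,Ts):
    out=[]
    for T in Ts:
        M=np.linalg.inv(T0)@T;out.append((np.round(M[:3,3]/1000,3).tolist(),np.round(Ro.from_matrix(M[:3,:3]).as_rotvec(),3).tolist()))
    return out
E
python3 - <<'E'
from path import *
s=state();q=s["qpos"];p=np.array([480,38,385.])
T0=fk(q,L);print("model err",err(T0,s["ee_pos"],s["ee_rot"]).round(1))
N=25;way=[];g=[q[0],q[1],q[3]]
for k in range(1,N+1):
    a=k/N;q5=q[4]+(3.2-q[4])*a;q7=q[6]+(-1.64-q[6])*a;q6=q[5]+(.42-q[5])*min(1,k/8)
    w=fixp(T0[:3,3]+(p-T0[:3,3])*min(1,k/8),q5,q6,q7,g);g=[w[0],w[1],w[3]];way.append(w)
Ts=[fk(w,L) for w in way]
for i in range(0,N,5):
    print(way[i+4].round(2).tolist(),(Ts[i+4]@[0,0,166,1])[:3].round(),[round(float(Ro.from_matrix((np.linalg.inv(T0 if j==0 else Ts[j-1])@Ts[j])[:3,:3]).magnitude()),3) for j in range(i,i+5)])
    for r in rows(T0 if i==0 else Ts[i-1],Ts[i:i+5]):print("  ",r)
E
```

```text
model err [ 0.1  1.3 -0.1 -7.7 -1.2 -0.9]
[-0.27, 0.54, 0.0, 2.17, 1.25, 0.3, -2.23] [550.  -0. 226.] [0.15, 0.146, 0.148, 0.148, 0.149]
   ([-0.002, -0.001, -0.004], [-0.039, -0.016, -0.144])
   ([-0.004, -0.002, -0.008], [-0.072, -0.031, -0.286])
   ([-0.006, -0.003, -0.012], [-0.106, -0.047, -0.429])
   ([-0.008, -0.003, -0.016], [-0.142, -0.062, -0.572])
   ([-0.01, -0.004, -0.02], [-0.18, -0.078, -0.715])
[-0.32, 0.53, 0.0, 2.26, 1.74, 0.42, -2.08] [558. -11. 247.] [0.149, 0.149, 0.148, 0.127, 0.126]
   ([-0.002, -0.001, -0.004], [-0.039, -0.016, -0.143])
   ([-0.003, -0.003, -0.008], [-0.078, -0.033, -0.286])
   ([-0.005, -0.004, -0.012], [-0.118, -0.048, -0.427])
   ([-0.005, -0.004, -0.012], [-0.135, -0.039, -0.553])
   ([-0.005, -0.004, -0.012], [-0.151, -0.03, -0.678])
[-0.29, 0.53, 0.0, 2.32, 2.22, 0.42, -1.94] [572.   3. 251.] [0.124, 0.122, 0.121, 0.119, 0.118]
   ([0.0, -0.0, 0.0], [-0.022, 0.012, -0.122])
   ([-0.0, -0.0, -0.0], [-0.044, 0.024, -0.241])
   ([-0.0, -0.0, 0.0], [-0.066, 0.037, -0.359])
   ([0.0, -0.0, 0.0], [-0.089, 0.049, -0.476])
   ([0.0, -0.0, 0.0], [-0.113, 0.062, -0.59])
[-0.22, 0.53, 0.0, 2.37, 2.71, 0.42, -1.79] [580.  25. 253.] [0.116, 0.115, 0.114, 0.113, 0.112]
   ([-0.0, 0.0, -0.0], [-0.024, 0.011, -0.113])
   ([-0.0, 0.0, -0.0], [-0.05, 0.022, -0.225])
   ([-0.0, 0.0, -0.0], [-0.076, 0.033, -0.335])
   ([-0.0, 0.0, -0.0], [-0.103, 0.042, -0.444])
   ([-0.0, 0.0, -0.0], [-0.131, 0.051, -0.552])
[-0.14, 0.53, 0.0, 2.38, 3.2, 0.42, -1.64] [581.  49. 254.] [0.111, 0.11, 0.11, 0.11, 0.11]
   ([-0.0, 0.0, 0.0], [-0.028, 0.007, -0.107])
   ([-0.0, 0.0, -0.0], [-0.057, 0.012, -0.213])
   ([-0.0, -0.0, 0.0], [-0.087, 0.016, -0.319])
   ([-0.0, -0.0, -0.0], [-0.117, 0.018, -0.425])
   ([0.0, -0.0, 0.0], [-0.147, 0.018, -0.53])
```

move_arm:
  motion:
    - {"delta_pos": [-0.002,-0.001,-0.004],"rot": [-0.039,-0.016,-0.144],"fingers": 1}
    - {"delta_pos": [-0.004,-0.002,-0.008],"rot": [-0.072,-0.031,-0.286],"fingers": 1}
    - {"delta_pos": [-0.006,-0.003,-0.012],"rot": [-0.106,-0.047,-0.429],"fingers": 1}
    - {"delta_pos": [-0.008,-0.003,-0.016],"rot": [-0.142,-0.062,-0.572],"fingers": 1}
    - {"delta_pos": [-0.01,-0.004,-0.02],"rot": [-0.18,-0.078,-0.715],"fingers": 1}

```text
clock: 7.0
ee_pos: [489.8, 34.3, 377.6]
ee_rot: [0.163, 0.901, 0.379, 0.133]
ft_force: [-0.3, 0.5, -2.9]
finger_gap: 65.8
gripper_force: 25.0
```

```bash
python3 - <<'E'
from path import *
s=state();q=s["qpos"];print(q.round(3),s["ee_pos"].round(1),err(fk(q,L),s["ee_pos"],s["ee_rot"]).round(1))
E
```

```text
[-0.296  0.529  0.062  2.166  1.114  0.277 -2.081] [489.8  34.3 377.6] [-2.4 -2.2  2.1 -2.2 -8.6 -1.3]
```

Tracking the planned branch (q5 at 1.11). I'll continue with the next two planned calls.

move_arm:
  motion:
    - {"delta_pos": [-0.002,-0.001,-0.004],"rot": [-0.039,-0.016,-0.143],"fingers": 1}
    - {"delta_pos": [-0.003,-0.003,-0.008],"rot": [-0.078,-0.033,-0.286],"fingers": 1}
    - {"delta_pos": [-0.005,-0.004,-0.012],"rot": [-0.118,-0.048,-0.427],"fingers": 1}
    - {"delta_pos": [-0.005,-0.004,-0.012],"rot": [-0.135,-0.039,-0.553],"fingers": 1}
    - {"delta_pos": [-0.005,-0.004,-0.012],"rot": [-0.151,-0.03,-0.678],"fingers": 1}

```text
clock: 7.5
ee_pos: [479.4, 36.2, 386.2]
ee_rot: [0.269, 0.711, 0.644, 0.086]
ft_force: [0.4, -1.2, -2.4]
finger_gap: 65.8
gripper_force: 25.0
```

move_arm:
  motion:
    - {"delta_pos": [0,0,0],"rot": [-0.022,0.012,-0.122],"fingers": 1}
    - {"delta_pos": [0,0,0],"rot": [-0.044,0.024,-0.241],"fingers": 1}
    - {"delta_pos": [0,0,0],"rot": [-0.066,0.037,-0.359],"fingers": 1}
    - {"delta_pos": [0,0,0],"rot": [-0.089,0.049,-0.476],"fingers": 1}
    - {"delta_pos": [0,0,0],"rot": [-0.113,0.062,-0.59],"fingers": 1}

```text
clock: 8.0
ee_pos: [479.5, 35.7, 386.1]
ee_rot: [0.302, 0.475, 0.824, 0.062]
ft_force: [-0.5, -0.2, -3.4]
finger_gap: 66.0
gripper_force: 25.0
```

```bash
python3 - <<'E'
from path import *
s=state();q=s["qpos"];print(q.round(3),s["ee_pos"].round(1),s["finger_gap"])
R=TR*Ro.from_euler("z",np.pi)
print(move(s,P0+BR.apply([8,0,93.5]),R,166))
E
```

```text
[-0.311  0.509  0.044  2.283  2.089  0.366 -1.784] [479.5  35.7 386.1] 66.01728440421067
([0.0433, -0.0367, 0.0703], [-0.1902, 0.2121, -1.101])
```

move_arm:
  motion:
    - {"delta_pos": [0,0,0],"rot": [-0.024,0.011,-0.113],"fingers": 1}
    - {"delta_pos": [0,0,0],"rot": [-0.05,0.022,-0.225],"fingers": 1}
    - {"delta_pos": [0,0,0],"rot": [-0.076,0.033,-0.335],"fingers": 1}
    - {"delta_pos": [0,0,0],"rot": [-0.103,0.042,-0.444],"fingers": 1}
    - {"delta_pos": [0,0,0],"rot": [-0.131,0.051,-0.552],"fingers": 1}

```text
clock: 8.5
ee_pos: [479.5, 35.5, 386.1]
ee_rot: [0.317, 0.21, 0.924, 0.042]
ft_force: [0.2, 0.6, -2.1]
finger_gap: 65.6
gripper_force: 25.0
```

```bash
python3 - <<'E'
from path import *
s=state();q=s["qpos"];print(q.round(3),s["ee_pos"].round(1),s["finger_gap"])
R=TR*Ro.from_euler("z",np.pi)
print(move(s,P0+BR.apply([8,0,93.5]),R,166))
E
```

```text
[-0.201  0.504 -0.05   2.31   2.488  0.37  -1.563] [479.5  35.5 386.1] 65.64562085982463
([0.0554, -0.0179, 0.0691], [-0.0943, 0.1717, -0.5408])
```

move_arm:
  motion:
    - {"delta_pos": [0.005,-0.002,0.005],"rot": [-0.02,0.035,-0.12],"fingers": 1}
    - {"delta_pos": [0.015,-0.005,0.02],"rot": [-0.045,0.08,-0.24],"fingers": 1}
    - {"delta_pos": [0.03,-0.01,0.04],"rot": [-0.067,0.12,-0.37],"fingers": 1}
    - {"delta_pos": [0.045,-0.015,0.06],"rot": [-0.085,0.155,-0.48],"fingers": 1}
    - {"delta_pos": [0.055,-0.018,0.069],"rot": [-0.094,0.172,-0.541],"fingers": 1}

```text
clock: 9.0
ee_pos: [476.2, 37.9, 294.7]
ee_rot: [0.246, -0.062, 0.967, 0.016]
ft_force: [0.3, -0.1, -2.0]
finger_gap: 65.9
gripper_force: 25.0
```

move_arm:
  motion:
    - {"delta_pos": [0,0,0],"rot": [0,0,0],"fingers": 1}

```text
clock: 9.1
ee_pos: [475.7, 38.2, 294.7]
ee_rot: [0.245, -0.061, 0.967, 0.016]
ft_force: [0.1, 1.0, -3.4]
finger_gap: 65.5
gripper_force: 25.0
```

```bash
python3 - <<'E'
from path import *
from plant import optics
optics.camera("wrist")
w,im=wrist(optics,state)
s=state();q=s["qpos"];print(s["clock"],q.round(3),s["ee_pos"].round(1),s["ft_force"].round(2))
R=TR*Ro.from_euler("z",np.pi)
for d in([8,0,93.5],[8,0,33.5],[8,0,23.5]):print(move(s,P0+BR.apply(d),R,166))
np.savez("w3.npz",**w);cv2.imwrite("pics/w3.png",im[:,:,::-1])
print(proj(w,P0+BR.apply([[-60,12.6,32],[-60,44,32],[-60,-12.6,32],[-60,-44,32],[-60,44,0],[-60,-44,0],[-82,45,0],[-82,-45,0]])).round().tolist())
E
```

```text
9.2 [-0.099  0.693 -0.136  2.333  2.849  0.4   -1.329] [476.5  38.6 296.6] [ 0.37 -0.75 -1.79]
([0.0013, -0.0001, 0.0001], [-0.0005, 0.0024, -0.0053])
([0.0015, -0.0001, 0.0601], [-0.0005, 0.0024, -0.0053])
([0.0015, -0.0001, 0.0701], [-0.0005, 0.0024, -0.0053])
[[334.0, 120.0], [378.0, 120.0], [298.0, 120.0], [253.0, 121.0], [370.0, 119.0], [261.0, 120.0], [372.0, 91.0], [258.0, 91.0]]
```

```bash
python3 - <<'E'
import cv2,numpy as np
im=cv2.imread("pics/w3.png");h=cv2.cvtColor(im,cv2.COLOR_BGR2HSV)
m=cv2.inRange(h,(20,150,60),(32,255,255))
n,l,st,c=cv2.connectedComponentsWithStats(m)
print([(s.tolist(),k.round(1).tolist()) for s,k in zip(st[1:],c[1:]) if s[4]>40])
m=cv2.inRange(h,(0,170,60),(12,255,255));m[:, :230]=0;m[:,400:]=0
n,l,st,c=cv2.connectedComponentsWithStats(m)
print([(s.tolist(),k.round(1).tolist()) for s,k in zip(st[1:],c[1:]) if s[4]>25])
E
```

```text
[([333, 111, 46, 16, 688], [355.6, 119.0]), ([254, 112, 46, 16, 684], [276.8, 119.5])]
[([230, 0, 170, 31, 4731], [311.5, 14.3]), ([230, 58, 6, 28, 62], [231.8, 72.2]), ([395, 71, 5, 18, 48], [397.7, 81.0]), ([392, 90, 6, 18, 48], [394.1, 99.6]), ([307, 104, 19, 38, 548], [316.0, 119.9]), ([382, 314, 18, 8, 115], [390.4, 317.7]), ([230, 318, 5, 14, 35], [231.1, 323.0]), ([233, 326, 22, 13, 241], [244.1, 332.3]), ([376, 326, 24, 19, 431], [387.8, 335.1]), ([231, 343, 10, 9, 73], [235.3, 347.1])]
```

The stops are seen within 1 px of the prediction. Descending.

move_arm:
  motion:
    - {"delta_pos": [0.001,0,0.025],"rot": [0,0.002,-0.005],"fingers": 1}
    - {"delta_pos": [0.001,0,0.045],"rot": [0,0.002,-0.005],"fingers": 1}
    - {"delta_pos": [0.001,0,0.056],"rot": [0,0.002,-0.005],"fingers": 1}
    - {"delta_pos": [0.001,0,0.06],"rot": [0,0.002,-0.005],"fingers": 1}
    - {"delta_pos": [0.001,0,0.06],"rot": [0,0.002,-0.005],"fingers": 1}

```text
clock: 9.7
ee_pos: [504.3, 42.7, 243.8]
ee_rot: [0.247, -0.064, 0.967, 0.016]
ft_force: [-0.3, 0.1, -2.4]
finger_gap: 65.8
gripper_force: 25.0
```

move_arm:
  motion:
    - {"delta_pos": [0,0,0.001],"rot": [0,0,0],"fingers": 1}
    - {"delta_pos": [0,0,0.002],"rot": [0,0,0],"fingers": 1}
    - {"delta_pos": [0,0,0.003],"rot": [0,0,0],"fingers": 1}
    - {"delta_pos": [0,0,0.004],"rot": [0,0,0],"fingers": 1}
    - {"delta_pos": [0,0,0.004],"rot": [0,0,0],"fingers": 1}

```text
clock: 10.2
ee_pos: [506.1, 43.0, 240.0]
ee_rot: [0.247, -0.064, 0.967, 0.017]
ft_force: [0.6, 0.3, -3.2]
finger_gap: 65.4
gripper_force: 25.0
```

```bash
cat > st.py <<'E'
from h import *
from plant import state
s=state();p,r=tool(s);tip=p+r.apply([0,0,166])
print(s["clock"],"tip in bed",BR.inv().apply(tip-P0).round(2),"F bed",BR.inv().apply(s["ft_force"]).round(2),"tau",s["wrist_torque"].round(2),s["finger_gap"].round(1),s["gripper_force"],"q",s["qpos"].round(2))
E
python3 st.py
```

```text
Traceback (most recent call last):
  File "st.py", line 4, in <module>
    print(s["clock"],"tip in bed",BR.inv().apply(tip-P0).round(2),"F bed",BR.inv().apply(s["ft_force"]).round(2),"tau",s["wrist_torque"].round(2),s["finger_gap"].round(1),s["gripper_force"],"q",s["qpos"].round(2))
                                                                                                                                                  ^^^^^^^^^^^^^^^^^^^^^
AttributeError: 'float' object has no attribute 'round'
```

move_arm:
  motion:
    - {"delta_pos": [0,0,0.002],"rot": [0,0,0],"fingers": 1}
    - {"delta_pos": [0,0,0.003],"rot": [0,0,0],"fingers": 1}
    - {"delta_pos": [0,0,0.004],"rot": [0,0,0],"fingers": 1}
    - {"delta_pos": [0,0,0.005],"rot": [0,0,0],"fingers": 1}
    - {"delta_pos": [0,0,0.005],"rot": [0,0,0],"fingers": 1}

```text
clock: 10.7
ee_pos: [506.6, 43.1, 238.3]
ee_rot: [0.248, -0.065, 0.966, 0.017]
ft_force: [-15.8, -2.8, 30.2]
finger_gap: 66.2
gripper_force: 25.0
```

```bash
sed -i 's/s\["finger_gap"\].round(1)/s["finger_gap"]/' st.py;python3 st.py
```

```text
10.7 tip in bed [ 8.53  0.96 27.79] F bed [ 0.37 -0.68 34.18] tau [-0.05  0.2   0.07] 66.22085304589271 25.008861422538757 q [-0.09  0.84 -0.15  2.27  2.87  0.48 -1.33]
```

Firm, even contact at tip z 27.8, so the tray sits on the bed, not the rails. I'll ease off and slide it down-slope (tool +x).

move_arm:
  motion:
    - {"delta_pos": [0,0,-0.0022],"rot": [0,0,0],"fingers": 1}
    - {"delta_pos": [0.002,0.0005,-0.0022],"rot": [0,0,0],"fingers": 1}
    - {"delta_pos": [0.004,0.0005,-0.0022],"rot": [0,0,0],"fingers": 1}
    - {"delta_pos": [0.006,0.0005,-0.0022],"rot": [0,0,0],"fingers": 1}
    - {"delta_pos": [0.006,0.0005,-0.0022],"rot": [0,0,0],"fingers": 1}

```text
clock: 11.2
ee_pos: [505.0, 43.1, 237.4]
ee_rot: [0.254, -0.064, 0.965, 0.016]
ft_force: [-2.5, -1.3, 20.0]
finger_gap: 65.4
gripper_force: 25.0
```

```bash
python3 st.py
```

```text
11.2 tip in bed [ 8.64  0.99 27.79] F bed [ 7.29 -0.95 18.76] tau [ 0.15 -1.09  0.08] 65.38158429852936 25.007194876670837 q [-0.09  0.84 -0.15  2.28  2.88  0.51 -1.33]
```

move_arm:
  motion:
    - {"delta_pos": [0,0,-0.001],"rot": [0,0,0],"fingers": 1}
    - {"delta_pos": [0,0,-0.0015],"rot": [0,0,0],"fingers": 1}
    - {"delta_pos": [0,0,-0.002],"rot": [0,0,0],"fingers": 1}
    - {"delta_pos": [0,0,-0.002],"rot": [0,0,0],"fingers": 1}

```text
clock: 11.6
ee_pos: [501.5, 42.9, 236.0]
ee_rot: [0.247, -0.064, 0.967, 0.017]
ft_force: [2.1, -0.3, -1.3]
finger_gap: 66.1
gripper_force: 25.0
```

```bash
python3 st.py
```

```text
11.6 tip in bed [ 2.66  1.48 28.3 ] F bed [ 1.17 -0.59 -2.12] tau [ 0.02  0.32 -0.05] 66.09730885065912 24.998453557491302 q [-0.09  0.84 -0.15  2.28  2.87  0.5  -1.33]
```

move_arm:
  motion:
    - {"delta_pos": [0.001,0.0005,0],"rot": [0,0,0],"fingers": 1}
    - {"delta_pos": [0.002,0.001,0],"rot": [0,0,0],"fingers": 1}
    - {"delta_pos": [0.003,0.001,0],"rot": [0,0,0],"fingers": 1}
    - {"delta_pos": [0.004,0.001,0],"rot": [0,0,0],"fingers": 1}
    - {"delta_pos": [0.004,0.001,0],"rot": [0,0,0],"fingers": 1}

```text
clock: 12.1
ee_pos: [500.1, 43.1, 235.6]
ee_rot: [0.251, -0.063, 0.966, 0.016]
ft_force: [6.5, -2.4, 3.5]
finger_gap: 65.8
gripper_force: 25.0
```

```bash
python3 st.py
```

```text
12.1 tip in bed [ 2.61  1.49 28.54] F bed [ 7.08 -3.23  0.12] tau [-0.21 -0.99 -0.23] 65.7638749366385 24.999873340129852 q [-0.09  0.84 -0.15  2.29  2.87  0.52 -1.34]
```

Home against the stops: blocked at 7 N with no normal load. I'll relax the push and release.

move_arm:
  motion:
    - {"delta_pos": [-0.0015,-0.001,0.0003],"rot": [0,0,0],"fingers": 1}
    - {"delta_pos": [-0.003,-0.0015,0.0006],"rot": [0,0,0],"fingers": 1}
    - {"delta_pos": [-0.003,-0.0015,0.0006],"rot": [0,0,0],"fingers": 0.5}
    - {"delta_pos": [-0.003,-0.0015,0.0006],"rot": [0,0,0],"fingers": -1}
    - {"delta_pos": [-0.003,-0.0015,0.0006],"rot": [0,0,0],"fingers": -1}

```text
clock: 12.6
ee_pos: [499.3, 42.1, 234.8]
ee_rot: [0.245, -0.064, 0.967, 0.017]
ft_force: [-0.4, -0.5, 0.8]
finger_gap: 79.9
gripper_force: 0.0
```

move_arm:
  motion:
    - {"delta_pos": [0,0,0],"rot": [0,0,0],"fingers": -1}
    - {"delta_pos": [0,0,0],"rot": [0,0,0],"fingers": -1}
    - {"delta_pos": [0,0,0],"rot": [0,0,0],"fingers": -1}

```text
clock: 12.9
ee_pos: [500.4, 42.2, 235.2]
ee_rot: [0.247, -0.064, 0.967, 0.017]
ft_force: [-0.4, -1.0, 0.4]
finger_gap: 88.3
gripper_force: 0.0
```

```bash
python3 st.py; python3 - <<'E'
from plant import optics
import cv2
cv2.imwrite("pics/w4.png",optics.camera("wrist")["color"][:,:,::-1])
E
```

```text
12.9 tip in bed [ 1.08  0.96 28.13] F bed [-0.28 -0.89  0.64] tau [-0.    0.28 -0.  ] 88.28721209241424 0.0 q [-0.09  0.84 -0.15  2.29  2.88  0.5  -1.33]
```

Released with zero grip force. I'll retract along the tool axis, then check the lever numerically.

move_arm:
  motion:
    - {"delta_pos": [0,0,-0.01],"rot": [0,0,0],"fingers": -1}
    - {"delta_pos": [0,0,-0.03],"rot": [0,0,0],"fingers": -1}
    - {"delta_pos": [0,0,-0.06],"rot": [0,0,0],"fingers": -1}
    - {"delta_pos": [0,0,-0.09],"rot": [0,0,0],"fingers": -1}
    - {"delta_pos": [0,0,-0.11],"rot": [0,0,0],"fingers": -1}

```text
clock: 13.45
ee_pos: [446.9, 35.0, 333.6]
ee_rot: [0.247, -0.064, 0.967, 0.017]
ft_force: [0.7, 0.3, 0.3]
finger_gap: 88.2
gripper_force: 0.0
```

```bash
python3 st.py; python3 - <<'E'
from path import *
from plant import optics
optics.camera("wrist")
w,im=wrist(optics,state);np.savez("w5.npz",**w);cv2.imwrite("pics/w5.png",im[:,:,::-1])
h=cv2.cvtColor(im,cv2.COLOR_RGB2HSV)
def cc(m,a):
    n,l,st,c=cv2.connectedComponentsWithStats(m);print([(s.tolist()) for s in st[1:] if s[4]>a])
cc(cv2.inRange(h,(20,150,60),(32,255,255)),60)
m=cv2.inRange(h,(0,170,60),(14,255,255));m[:,:270]=0;m[:,360:]=0;cc(m,15)
pr=lambda X:proj(w,P0+BR.apply(X)).round().tolist()
print("stop tops",pr([[-60,12.6,32],[-60,44,32],[-60,-12.6,32],[-60,-44,32]]),"tip free/pressed",pr([[-71,0,17],[-73,0,-5]]))
print("rim",pr([[-60,33,40],[-60,-33,40],[60,33,40],[60,-33,40]]),"rim+4z",pr([[-60,33,44],[-60,-33,44],[60,33,44],[60,-33,44]]))
s=state();q=s["qpos"];T0=fk(q,L);print(q.round(2),s["ee_pos"].round(1))
pt=T0[:3,3]+([485,45,405]-s["ee_pos"])
N=15;way=[];g=[q[0],q[1],q[3]]
for k in range(1,N+1):
    a=k/N;w_=fixp(T0[:3,3]+(pt-T0[:3,3])*min(1,k/5),q[4]+(.1-q[4])*a,q[5]+(.45-q[5])*min(1,k/3),q[6]+(1.4-q[6])*a,g);g=[w_[0],w_[1],w_[3]];way.append(w_)
Ts=[fk(w_,L) for w_ in way]
for i in range(0,N,5):
    print(way[i+4].round(2).tolist(),(Ts[i+4]@[0,0,166,1])[:3].round())
    for r in rows(T0 if i==0 else Ts[i-1],Ts[i:i+5]):print("  ",r)
E
```

```text
13.45 tip in bed [  1.02   0.7  140.4 ] F bed [ 0.81  0.22 -0.09] tau [ 0.03  0.28 -0.02] 88.23339302781307 0.0 q [-0.11  0.59 -0.13  2.39  2.84  0.35 -1.33]
[[265, 121, 37, 13, 463], [329, 121, 37, 13, 474]]
[[270, 0, 90, 55, 4733], [308, 110, 15, 23, 274], [279, 314, 3, 17, 25], [291, 315, 8, 5, 29], [310, 314, 4, 33, 70], [320, 316, 13, 5, 29], [356, 318, 4, 17, 58], [323, 327, 12, 7, 55], [318, 338, 28, 9, 226], [270, 348, 6, 4, 18]]
stop tops [[329.0, 128.0], [365.0, 128.0], [301.0, 128.0], [265.0, 128.0]] tip free/pressed [[315.0, 115.0], [315.0, 113.0]]
rim [[354.0, 129.0], [276.0, 129.0], [349.0, 257.0], [281.0, 257.0]] rim+4z [[355.0, 129.0], [275.0, 129.0], [350.0, 259.0], [280.0, 259.0]]
[-0.11  0.59 -0.13  2.39  2.84  0.35 -1.33] [447.   35.  334.1]
[-0.34, 0.49, 0.0, 2.23, 1.93, 0.45, -0.42] [600.  12. 290.]
   ([-0.014, 0.001, -0.009], [0.12, -0.043, -0.068])
   ([-0.027, 0.001, -0.017], [0.183, -0.078, -0.101])
   ([-0.041, 0.002, -0.026], [0.247, -0.101, -0.128])
   ([-0.055, 0.002, -0.035], [0.286, -0.103, -0.136])
   ([-0.068, 0.003, -0.044], [0.316, -0.098, -0.135])
[-0.33, 0.49, 0.0, 2.08, 1.01, 0.45, 0.49] [564.   7. 270.]
   ([-0.0, -0.0, -0.0], [0.017, 0.048, -0.011])
   ([-0.0, -0.0, -0.0], [0.022, 0.098, -0.017])
   ([-0.0, -0.0, -0.0], [0.015, 0.149, -0.017])
   ([0.0, -0.0, -0.0], [-0.004, 0.199, -0.011])
   ([0.0, -0.0, -0.0], [-0.035, 0.247, -0.0])
[-0.2, 0.48, 0.0, 2.0, 0.1, 0.45, 1.4] [537.  52. 255.]
   ([0.0, -0.0, -0.0], [-0.043, 0.043, 0.01])
   ([0.0, -0.0, 0.0], [-0.097, 0.079, 0.022])
   ([0.0, 0.0, 0.0], [-0.158, 0.108, 0.035])
   ([0.0, 0.0, 0.0], [-0.225, 0.128, 0.051])
   ([-0.0, 0.0, 0.0], [-0.296, 0.138, 0.068])
```

```bash
python3 - <<'E'
import cv2
im=cv2.imread("pics/w5.png")
for c in(316,340,290):print(c,[tuple(int(v) for v in im[r,c]) for r in range(106,150,2)])
for r in(150,200):print(r,[int(im[r,c].mean()) for c in range(262,368,2)])
E
```

```text
316 [(22, 34, 18), (22, 34, 18), (4, 33, 86), (6, 35, 92), (3, 34, 91), (3, 34, 91), (5, 34, 92), (5, 34, 92), (6, 8, 79), (5, 7, 78), (5, 5, 77), (5, 8, 78), (7, 8, 79), (6, 7, 78), (74, 83, 90), (179, 197, 211), (180, 198, 211), (181, 199, 212), (187, 205, 220), (204, 223, 233), (205, 224, 233), (207, 224, 234)]
340 [(79, 91, 96), (78, 89, 95), (76, 89, 94), (78, 89, 94), (77, 89, 94), (77, 90, 94), (76, 87, 94), (76, 87, 93), (0, 161, 217), (0, 168, 224), (3, 82, 117), (3, 74, 104), (4, 73, 103), (4, 73, 102), (73, 85, 94), (195, 214, 226), (177, 195, 209), (198, 216, 228), (201, 218, 229), (193, 211, 225), (188, 206, 219), (161, 178, 191)]
290 [(78, 91, 95), (78, 91, 96), (78, 91, 96), (78, 90, 95), (78, 90, 95), (78, 90, 96), (77, 90, 95), (78, 91, 95), (1, 163, 219), (0, 168, 226), (4, 116, 163), (3, 108, 152), (4, 73, 103), (3, 73, 103), (73, 85, 93), (178, 198, 210), (180, 197, 210), (180, 198, 212), (147, 164, 175), (53, 59, 63), (53, 59, 64), (53, 60, 64)]
150 [98, 97, 97, 95, 199, 236, 236, 219, 195, 195, 107, 63, 141, 201, 54, 200, 200, 202, 222, 216, 215, 219, 217, 220, 220, 215, 217, 221, 221, 223, 219, 223, 224, 223, 221, 216, 223, 216, 218, 177, 87, 213, 187, 83, 124, 213, 207, 227, 224, 211, 82, 81, 82]
200 [126, 124, 123, 92, 92, 180, 238, 238, 225, 233, 233, 84, 78, 220, 207, 71, 222, 220, 223, 234, 231, 234, 234, 234, 233, 234, 233, 233, 233, 234, 234, 234, 235, 234, 232, 233, 231, 234, 226, 119, 230, 223, 139, 114, 228, 228, 232, 230, 215, 82, 83, 127, 128]
```

move_arm:
  motion:
    - {"delta_pos": [-0.014,0.001,-0.009],"rot": [0.12,-0.043,-0.068],"fingers": -1}
    - {"delta_pos": [-0.027,0.001,-0.017],"rot": [0.183,-0.078,-0.101],"fingers": -1}
    - {"delta_pos": [-0.041,0.002,-0.026],"rot": [0.247,-0.101,-0.128],"fingers": -1}
    - {"delta_pos": [-0.055,0.002,-0.035],"rot": [0.286,-0.103,-0.136],"fingers": -1}
    - {"delta_pos": [-0.068,0.003,-0.044],"rot": [0.316,-0.098,-0.135],"fingers": -1}

```text
clock: 14.05
ee_pos: [486.4, 43.7, 403.3]
ee_rot: [0.301, -0.089, 0.938, -0.15]
ft_force: [1.2, -0.5, -0.1]
finger_gap: 88.0
gripper_force: 0.0
```

move_arm:
  motion:
    - {"delta_pos": [0,0,0],"rot": [0.017,0.048,-0.011],"fingers": -1}
    - {"delta_pos": [0,0,0],"rot": [0.022,0.098,-0.017],"fingers": -1}
    - {"delta_pos": [0,0,0],"rot": [0.015,0.149,-0.017],"fingers": -1}
    - {"delta_pos": [0,0,0],"rot": [-0.004,0.199,-0.011],"fingers": -1}
    - {"delta_pos": [0,0,0],"rot": [-0.035,0.247,0],"fingers": -1}

```text
clock: 14.55
ee_pos: [497.9, 42.3, 400.6]
ee_rot: [0.259, -0.083, 0.948, -0.163]
ft_force: [1.9, 0.4, 1.4]
finger_gap: 88.2
gripper_force: 0.0
```

```bash
python3 st.py
```

```text
14.55 tip in bed [ 83.26 -53.96 183.93] F bed [2.39 0.12 0.35] tau [0.34 0.27 0.02] 88.2056855627734 0.0 q [-0.61  0.55  0.47  2.2   1.81  0.17 -0.29]
```

Steel begins right at the stops' edge (row 134) in all three columns, with the rim centred at column 316 where 315 was predicted, so the tray is home. The arm has drifted towards q6 = 0.17, so I'll replan the flip from the actual joints.

```bash
cat > flip.py <<'E'
from path import *
import sys
s=state();q=s["qpos"];T0=fk(q,L);print(q.round(2),s["ee_pos"].round(1))
qt=np.array(eval(sys.argv[1]));N=int(sys.argv[2])
way=[]
for k in range(1,N+1):
    a=k/N;w=q+(qt-q)*a;w[5]=q[5]+(qt[5]-q[5])*min(1,2*a);way.append(w)
Ts=[fk(w,L) for w in way]
for i in range(0,N,5):
    print(way[min(i+4,N-1)].round(2).tolist(),(Ts[min(i+4,N-1)]@[0,0,166,1])[:3].round(),Ts[min(i+4,N-1)][:3,3].round())
    for r in rows(T0 if i==0 else Ts[i-1],Ts[i:i+5]):print("  ",r)
E
python3 flip.py "[-.25,.5,0,2.0,.1,.6,1.35]" 15
```

```text
[-0.61  0.55  0.47  2.2   1.81  0.17 -0.29] [497.9  42.3 400.6]
[-0.49, 0.53, 0.32, 2.14, 1.24, 0.46, 0.26] [558. -81. 285.] [495.   1. 415.]
   ([-0.003, -0.01, 0.001], [0.045, 0.002, 0.009])
   ([-0.004, -0.02, 0.002], [0.088, 0.017, 0.018])
   ([-0.002, -0.028, 0.002], [0.127, 0.045, 0.026])
   ([0.001, -0.036, 0.002], [0.161, 0.085, 0.032])
   ([0.007, -0.042, 0.001], [0.186, 0.136, 0.037])
[-0.37, 0.52, 0.16, 2.07, 0.67, 0.6, 0.8] [492. -54. 254.] [470.  14. 404.]
   ([0.007, -0.005, -0.0], [0.017, 0.061, -0.001])
   ([0.015, -0.007, -0.001], [0.022, 0.129, -0.005])
   ([0.021, -0.004, -0.003], [-0.007, 0.187, -0.011])
   ([0.024, 0.005, -0.005], [-0.068, 0.224, -0.016])
   ([0.025, 0.015, -0.007], [-0.133, 0.256, -0.021])
[-0.25, 0.5, 0.0, 2.0, 0.1, 0.6, 1.35] [482.  66. 239.] [473.  74. 404.]
   ([0.001, 0.01, -0.002], [-0.069, 0.025, -0.012])
   ([0.001, 0.021, -0.006], [-0.142, 0.044, -0.025])
   ([-0.001, 0.033, -0.01], [-0.218, 0.056, -0.039])
   ([-0.003, 0.044, -0.017], [-0.296, 0.061, -0.053])
   ([-0.006, 0.055, -0.024], [-0.377, 0.058, -0.066])
```

move_arm:
  motion:
    - {"delta_pos": [-0.003,-0.01,0.001],"rot": [0.045,0.002,0.009],"fingers": -1}
    - {"delta_pos": [-0.004,-0.02,0.002],"rot": [0.088,0.017,0.018],"fingers": -1}
    - {"delta_pos": [-0.002,-0.028,0.002],"rot": [0.127,0.045,0.026],"fingers": -1}
    - {"delta_pos": [0.001,-0.036,0.002],"rot": [0.161,0.085,0.032],"fingers": -1}
    - {"delta_pos": [0.007,-0.042,0.001],"rot": [0.186,0.136,0.037],"fingers": -1}

```text
clock: 15.05
ee_pos: [495.4, 0.8, 411.1]
ee_rot: [0.202, -0.029, 0.946, -0.253]
ft_force: [1.3, -1.5, -1.4]
finger_gap: 88.1
gripper_force: 0.0
```

```bash
python3 flip.py "[-.25,.5,0,2.0,.1,.6,1.35]" 10
```

```text
[-0.62  0.56  0.54  2.16  1.12  0.32  0.39] [495.4   0.8 411.1]
[-0.44, 0.53, 0.27, 2.08, 0.61, 0.6, 0.87] [476. -68. 253.] [461.   5. 401.]
   ([0.003, -0.001, 0.001], [0.001, 0.047, 0.002])
   ([0.008, -0.001, 0.002], [-0.006, 0.1, 0.002])
   ([0.013, 0.001, 0.001], [-0.024, 0.158, -0.002])
   ([0.019, 0.005, -0.001], [-0.052, 0.219, -0.008])
   ([0.024, 0.01, -0.005], [-0.091, 0.282, -0.018])
[-0.25, 0.5, 0.0, 2.0, 0.1, 0.6, 1.35] [482.  66. 239.] [473.  74. 404.]
   ([-0.002, 0.012, -0.003], [-0.078, 0.016, -0.015])
   ([-0.004, 0.024, -0.007], [-0.159, 0.025, -0.032])
   ([-0.007, 0.037, -0.014], [-0.241, 0.029, -0.048])
   ([-0.011, 0.049, -0.022], [-0.325, 0.026, -0.066])
   ([-0.015, 0.06, -0.032], [-0.411, 0.016, -0.083])
```

move_arm:
  motion:
    - {"delta_pos": [0.003,-0.001,0.001],"rot": [0.001,0.047,0.002],"fingers": -1}
    - {"delta_pos": [0.008,-0.001,0.002],"rot": [-0.006,0.1,0.002],"fingers": -1}
    - {"delta_pos": [0.013,0.001,0.001],"rot": [-0.024,0.158,-0.002],"fingers": -1}
    - {"delta_pos": [0.019,0.005,-0.001],"rot": [-0.052,0.219,-0.008],"fingers": -1}
    - {"delta_pos": [0.024,0.01,-0.005],"rot": [-0.091,0.282,-0.018],"fingers": -1}

```text
clock: 15.55
ee_pos: [471.4, 7.8, 401.5]
ee_rot: [0.063, -0.011, 0.976, -0.21]
ft_force: [0.8, -0.2, -0.4]
finger_gap: 88.0
gripper_force: 0.0
```

move_arm:
  motion:
    - {"delta_pos": [-0.002,0.012,-0.003],"rot": [-0.078,0.016,-0.015],"fingers": -1}
    - {"delta_pos": [-0.004,0.024,-0.007],"rot": [-0.159,0.025,-0.032],"fingers": -1}
    - {"delta_pos": [-0.007,0.037,-0.014],"rot": [-0.241,0.029,-0.048],"fingers": -1}
    - {"delta_pos": [-0.011,0.049,-0.022],"rot": [-0.325,0.026,-0.066],"fingers": -1}
    - {"delta_pos": [-0.015,0.06,-0.032],"rot": [-0.411,0.016,-0.083],"fingers": -1}

```text
clock: 16.05
ee_pos: [482.8, 76.8, 407.7]
ee_rot: [0.044, -0.063, 0.997, -0.008]
ft_force: [-0.1, 0.8, 0.5]
finger_gap: 88.4
gripper_force: 0.0
```

```bash
python3 - <<'E'
from path import *
s=state();print(s["qpos"].round(2),s["ee_pos"].round(1))
print(move(s,[500,347,255],down(-np.pi/2+.214+np.pi)))
E
```

```text
[-0.12  0.5  -0.21  2.    0.25  0.59  1.19] [482.8  76.8 407.7]
([-0.0507, 0.266, 0.0044], [-0.0253, 0.0858, -0.0876])
```

move_arm:
  motion:
    - {"delta_pos": [-0.01,0.05,0],"rot": [-0.005,0.017,-0.018],"fingers": -1}
    - {"delta_pos": [-0.02,0.1,0],"rot": [-0.01,0.034,-0.035],"fingers": -1}
    - {"delta_pos": [-0.03,0.15,0],"rot": [-0.015,0.05,-0.05],"fingers": -1}
    - {"delta_pos": [-0.04,0.2,0.002],"rot": [-0.02,0.07,-0.07],"fingers": -1}
    - {"delta_pos": [-0.047,0.245,0.004],"rot": [-0.025,0.086,-0.088],"fingers": -1}

```text
clock: 16.55
ee_pos: [499.4, 326.9, 401.6]
ee_rot: [-0.0, -0.107, 0.994, -0.002]
ft_force: [1.4, -0.7, 0.5]
finger_gap: 88.4
gripper_force: 0.0
```

```bash
python3 - <<'E'
from path import *
from plant import optics
optics.camera("top")
w,im=wrist(optics,state);np.savez("w6.npz",**w);cv2.imwrite("pics/w6.png",im[:,:,::-1])
s=state();print(s["clock"],s["qpos"].round(2),s["ee_pos"].round(1))
a=cv2.imread("pics/w5.png")[60:270,230:400]
sc=optics.camera("scene")["color"][140:250,270:430,::-1];cv2.imwrite("pics/s6.png",sc)
o=np.zeros((600,800,3),np.uint8)
x=cv2.resize(im[60:260,220:420,::-1],None,fx=2.5,fy=2.5,interpolation=cv2.INTER_CUBIC);o[:500,:500]=x
y=cv2.resize(a,(290,358),interpolation=cv2.INTER_CUBIC);o[:358,505:795]=y
z=cv2.resize(sc,(290,200),interpolation=cv2.INTER_CUBIC);o[365:565,505:795]=z
cv2.imwrite("pics/comp.png",o)
b=[488.3,350.8,66];l=np.array([np.cos(.214),np.sin(.214),0]);m=np.array([-l[1],l[0],0])
print("pred crop",((proj(w,[b+i*38*l+j*18*m for i,j in[(1,1),(1,-1),(-1,-1),(-1,1)]])-[220,60])*2.5).round().tolist())
E
```

```text
16.65 [-0.52  0.66 -0.25  1.65  0.2   0.85  0.94] [497.2 333.1 401.2]
pred crop [[305.0, 372.0], [228.0, 372.0], [229.0, 206.0], [311.0, 207.0]]
```

View pics/comp.png

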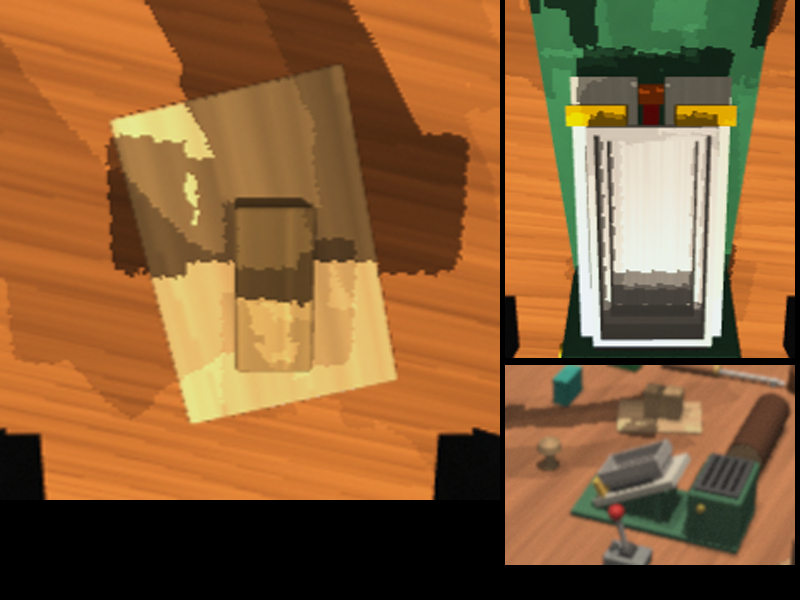

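Composite: the tray sits flat against both stops with the orange lever tip between them. The block's top corners are at crop (235,208), (315,207), (312,371) and (236,371), about 3 mm to +y of the earlier estimate. I'll grasp it with the tool tilted 0.5 rad inwards, so the placing pose is a plain tool-down one.

```bash
cat > blk.py <<'E'
from path import *
RP=down(np.pi/2+.13);REL=BR.inv()*RP
RB=Ro.from_euler("z",.229);B0=np.array([487.7,353.6,6]);RG=RB*REL
TIPG=B0+RB.apply([0,0,47])
ZG=RG.apply([0,0,1])
E
python3 - <<'E'
from blk import *
s=state();print(s["ee_pos"].round(1),"tool z",ZG.round(3))
print(move(s,TIPG-90*ZG,RG,166))
E
```

```text
[498.  329.  401.1] tool z [-0.467 -0.109 -0.878]
([-0.1181, 0.0276, 0.1233], [0.001, 0.4993, -0.0097])
```

move_arm:
  motion:
    - {"delta_pos": [-0.03,0.007,0],"rot": [0,0.13,0],"fingers": -1}
    - {"delta_pos": [-0.06,0.015,0.02],"rot": [0,0.26,-0.005],"fingers": -1}
    - {"delta_pos": [-0.09,0.022,0.06],"rot": [0,0.39,-0.008],"fingers": -1}
    - {"delta_pos": [-0.11,0.028,0.1],"rot": [0.001,0.499,-0.01],"fingers": -1}
    - {"delta_pos": [-0.118,0.028,0.123],"rot": [0.001,0.499,-0.01],"fingers": -1}

```text
clock: 17.2
ee_pos: [610.2, 374.7, 272.0]
ee_rot: [-0.249, -0.106, 0.962, -0.031]
ft_force: [-0.3, 0.2, -1.1]
finger_gap: 88.0
gripper_force: 0.0
```

move_arm:
  motion:
    - {"delta_pos": [0,0,0],"rot": [0,0,0],"fingers": -1}
    - {"delta_pos": [0,0,0],"rot": [0,0,0],"fingers": -1}

```text
clock: 17.4
ee_pos: [609.1, 376.0, 279.6]
ee_rot: [-0.245, -0.107, 0.963, -0.029]
ft_force: [-0.1, 0.1, 0.9]
finger_gap: 88.0
gripper_force: 0.0
```

```bash
python3 - <<'E'
from blk import *
s=state();print(s["clock"],s["qpos"].round(2),s["ee_pos"].round(1))
print(move(s,TIPG,RG,166))
E
```

```text
17.4 [-0.47  1.1  -0.29  1.05  0.06  1.47  1.11] [609.1 376.  279.6]
([-0.0002, 0.0057, 0.092], [0.0007, 0.0013, -0.0077])
```

move_arm:
  motion:
    - {"delta_pos": [0,0.004,0.03],"rot": [0,0,-0.006],"fingers": -1}
    - {"delta_pos": [0,0.0055,0.06],"rot": [0,0,-0.007],"fingers": -1}
    - {"delta_pos": [0,0.0055,0.08],"rot": [0,0,-0.007],"fingers": -1}
    - {"delta_pos": [0,0.0055,0.09],"rot": [0,0,-0.007],"fingers": -1}
    - {"delta_pos": [0,0.0055,0.091],"rot": [0,0,-0.007],"fingers": -1}

```text
clock: 17.9
ee_pos: [565.3, 372.4, 201.0]
ee_rot: [-0.244, -0.111, 0.963, -0.028]
ft_force: [-0.4, 0.1, -0.3]
finger_gap: 88.1
gripper_force: 0.0
```

move_arm:
  motion:
    - {"delta_pos": [0,0,0],"rot": [0,0,0],"fingers": -1}
    - {"delta_pos": [0,0,0],"rot": [0,0,0],"fingers": -1}

```text
clock: 18.1
ee_pos: [566.5, 372.9, 201.3]
ee_rot: [-0.243, -0.111, 0.963, -0.027]
ft_force: [0.8, -0.4, 0.9]
finger_gap: 88.3
gripper_force: 0.0
```

```bash
python3 - <<'E'
from blk import *
s=state();print(s["clock"],s["ee_pos"].round(1),s["ft_force"].round(1))
print(move(s,TIPG,RG,166))
E
```

```text
18.1 [566.5 372.9 201.3] [ 0.8 -0.4  0.9]
([0.0002, -0.0009, 0.003], [0.0022, 0.0057, 0.0005])
```

move_arm:
  motion:
    - {"delta_pos": [0,-0.001,0.0025],"rot": [0,0.004,0],"fingers": -1}
    - {"delta_pos": [0,-0.001,0.0025],"rot": [0,0.004,0],"fingers": 1}
    - {"delta_pos": [0,-0.001,0.0025],"rot": [0,0.004,0],"fingers": 1}
    - {"delta_pos": [0,-0.001,0.0025],"rot": [0,0.004,0],"fingers": 1}
    - {"delta_pos": [0,-0.001,0.0025],"rot": [0,0.004,0],"fingers": 1}
  newtons: 25

```text
clock: 18.6
ee_pos: [564.6, 371.4, 197.3]
ee_rot: [-0.247, -0.111, 0.962, -0.028]
ft_force: [-0.1, -0.1, 0.4]
finger_gap: 58.2
gripper_force: 0.0
```

move_arm:
  motion:
    - {"delta_pos": [0,0,0],"rot": [0,0,0],"fingers": 1}
    - {"delta_pos": [0,0,0],"rot": [0,0,0],"fingers": 1}
    - {"delta_pos": [0,0,0],"rot": [0,0,0],"fingers": 1}

```text
clock: 18.9
ee_pos: [564.6, 371.3, 197.3]
ee_rot: [-0.247, -0.111, 0.962, -0.028]
ft_force: [-0.4, 0.0, -0.2]
finger_gap: 35.8
gripper_force: 25.0
```

```bash
python3 - <<'E'
from blk import *
s=state();p,r=tool(s);tip=p+r.apply([0,0,166])
print(s["clock"],s["finger_gap"],s["gripper_force"],s["ft_force"].round(1),s["wrist_torque"].round(2),"tip in block",RB.inv().apply(tip-B0).round(1),"rel rot",(RG.inv()*r).as_rotvec().round(3))
print("up in tool",r.inv().apply([0,0,.1]).round(3))
E
```

```text
18.9 35.78153471094287 24.983614704106003 [-0.4  0.  -0.2] [ 0.21 -0.55 -0.01] tip in block [-0.9 -0.  45.7] rel rot [-0.001  0.002 -0.001]
up in tool [ 0.048  0.    -0.088]
```

Gripped at 35.8 mm. Lifting straight up.

move_arm:
  motion:
    - {"delta_pos": [0.01,0,-0.018],"rot": [0,0,0],"fingers": 1}
    - {"delta_pos": [0.025,0,-0.045],"rot": [0,0,0],"fingers": 1}
    - {"delta_pos": [0.043,0,-0.079],"rot": [0,0,0],"fingers": 1}
    - {"delta_pos": [0.06,0,-0.11],"rot": [0,0,0],"fingers": 1}
    - {"delta_pos": [0.072,0,-0.132],"rot": [0,0,0],"fingers": 1}

```text
clock: 19.4
ee_pos: [565.1, 371.5, 352.0]
ee_rot: [-0.245, -0.111, 0.963, -0.027]
ft_force: [-0.0, 0.3, -1.1]
finger_gap: 35.7
gripper_force: 25.0
```

```bash
cat >> blk.py <<'E'
def place(h): return P0+BR.apply([4.1,1,h+48.7])
E
python3 - <<'E'
from blk import *
s=state();print(s["clock"],s["finger_gap"],s["ft_force"].round(1),s["ee_pos"].round(1),s["qpos"].round(2))
print(move(s,place(80),RP,166))
# half way: level rotate
E
```

```text
19.4 35.6646185424688 [-0.   0.3 -1.1] [565.1 371.5 352. ] [-0.47  0.96 -0.32  1.18  0.03  1.47  1.07]
([0.0885, -0.3091, 0.0548], [-0.0216, -0.4976, 0.0976])
```

move_arm:
  motion:
    - {"delta_pos": [0.01,-0.035,0.006],"rot": [0,0,0],"fingers": 1}
    - {"delta_pos": [0.02,-0.07,0.012],"rot": [0,0,0],"fingers": 1}
    - {"delta_pos": [0.03,-0.105,0.018],"rot": [0,0,0],"fingers": 1}
    - {"delta_pos": [0.04,-0.14,0.024],"rot": [0,0,0],"fingers": 1}
    - {"delta_pos": [0.05,-0.175,0.03],"rot": [0,0,0],"fingers": 1}

```text
clock: 19.9
ee_pos: [547.7, 186.2, 346.7]
ee_rot: [-0.246, -0.111, 0.963, -0.028]
ft_force: [0.8, 0.6, -1.8]
finger_gap: 35.9
gripper_force: 25.0
```

move_arm:
  motion:
    - {"delta_pos": [0.007,-0.027,0.003],"rot": [-0.004,-0.1,0.02],"fingers": 1}
    - {"delta_pos": [0.015,-0.055,0.008],"rot": [-0.009,-0.2,0.04],"fingers": 1}
    - {"delta_pos": [0.023,-0.085,0.014],"rot": [-0.013,-0.3,0.06],"fingers": 1}
    - {"delta_pos": [0.031,-0.115,0.02],"rot": [-0.017,-0.4,0.08],"fingers": 1}
    - {"delta_pos": [0.0385,-0.134,0.025],"rot": [-0.0216,-0.4976,0.0976],"fingers": 1}

```text
clock: 20.4
ee_pos: [533.6, 44.0, 343.1]
ee_rot: [0.001, -0.063, 0.998, -0.002]
ft_force: [0.1, -0.3, -1.7]
finger_gap: 35.5
gripper_force: 25.0
```

move_arm:
  motion:
    - {"delta_pos": [0,0,0],"rot": [0,0,0],"fingers": 1}
    - {"delta_pos": [0,0,0],"rot": [0,0,0],"fingers": 1}

```text
clock: 20.6
ee_pos: [533.8, 47.2, 342.7]
ee_rot: [-0.002, -0.065, 0.998, -0.001]
ft_force: [0.6, 1.2, -1.1]
finger_gap: 35.9
gripper_force: 25.0
```

```bash
python3 st.py; python3 - <<'E'
from blk import *
s=state()
for h in(80,30,10,0):print(h,move(s,place(h),RP,166))
E
```

```text
20.6 tip in bed [  2.2    0.96 126.89] F bed [ 0.14  1.12 -1.31] tau [ 0.13 -0.14 -0.03] 35.90621181107002 24.987259985064156 q [-0.03  0.67 -0.23  1.89  0.25  0.61  1.27]
80 ([-0.0002, -0.0002, -0.0025], [-0.0017, -0.0036, 0.0])
30 ([-0.0243, -0.0002, 0.0413], [-0.0017, -0.0036, 0.0])
10 ([-0.034, -0.0001, 0.0588], [-0.0017, -0.0036, 0.0])
0 ([-0.0388, -0.0001, 0.0676], [-0.0017, -0.0036, 0.0])
```

move_arm:
  motion:
    - {"delta_pos": [-0.01,0,0.014],"rot": [-0.002,-0.004,0],"fingers": 1}
    - {"delta_pos": [-0.0175,0,0.029],"rot": [-0.002,-0.004,0],"fingers": 1}
    - {"delta_pos": [-0.0243,0,0.0413],"rot": [-0.002,-0.004,0],"fingers": 1}
    - {"delta_pos": [-0.03,0,0.0515],"rot": [-0.002,-0.004,0],"fingers": 1}
    - {"delta_pos": [-0.033,0,0.057],"rot": [-0.002,-0.004,0],"fingers": 1}

```text
clock: 21.1
ee_pos: [566.9, 51.8, 283.4]
ee_rot: [-0.0, -0.066, 0.998, 0.0]
ft_force: [-0.4, -0.1, -0.5]
finger_gap: 36.2
gripper_force: 25.0
```

move_arm:
  motion:
    - {"delta_pos": [0,0,0],"rot": [0,0,0],"fingers": 1}
    - {"delta_pos": [0,0,0],"rot": [0,0,0],"fingers": 1}

```text
clock: 21.3
ee_pos: [566.3, 51.0, 284.6]
ee_rot: [0.0, -0.065, 0.998, -0.0]
ft_force: [0.1, 0.0, -1.8]
finger_gap: 36.0
gripper_force: 25.0
```

```bash
python3 st.py; python3 - <<'E'
from blk import *
s=state()
for h in(10,0):print(h,move(s,place(h),RP,166))
E
```

```text
21.3 tip in bed [ 3.61  0.76 59.91] F bed [-0.82  0.   -1.63] tau [ 0.02 -0.13  0.01] 36.01057538043938 24.98724738601595 q [-0.05  0.79 -0.2   1.84  0.28  0.54  1.26]
10 ([-0.0011, 0.0002, 0.0008], [-0.0002, 0.0003, 0.0004])
0 ([-0.0059, 0.0002, 0.0096], [-0.0002, 0.0003, 0.0004])
```

move_arm:
  motion:
    - {"delta_pos": [-0.0005,0,0.0009],"rot": [0,0,0],"fingers": 1}
    - {"delta_pos": [-0.001,0,0.0018],"rot": [0,0,0],"fingers": 1}
    - {"delta_pos": [-0.0015,0,0.0027],"rot": [0,0,0],"fingers": 1}
    - {"delta_pos": [-0.0019,0,0.0035],"rot": [0,0,0],"fingers": 1}
    - {"delta_pos": [-0.0019,0,0.0035],"rot": [0,0,0],"fingers": 1}

```text
clock: 21.8
ee_pos: [568.2, 51.1, 280.9]
ee_rot: [0.0, -0.065, 0.998, -0.0]
ft_force: [-1.1, -0.4, -1.0]
finger_gap: 36.1
gripper_force: 25.0
```

```bash
python3 st.py
```

```text
21.8 tip in bed [ 3.58  0.61 55.73] F bed [-1.48 -0.21 -0.36] tau [ 0.06 -0.1  -0.02] 36.12954402939318 24.98721059120726 q [-0.05  0.8  -0.2   1.84  0.28  0.54  1.26]
```

move_arm:
  motion:
    - {"delta_pos": [-0.0005,0,0.0009],"rot": [0,0,0],"fingers": 1}
    - {"delta_pos": [-0.001,0,0.0018],"rot": [0,0,0],"fingers": 1}
    - {"delta_pos": [-0.0015,0,0.0027],"rot": [0,0,0],"fingers": 1}
    - {"delta_pos": [-0.0015,0,0.0027],"rot": [0,0,0],"fingers": 1}

```text
clock: 22.2
ee_pos: [569.8, 51.3, 278.5]
ee_rot: [0.0, -0.065, 0.998, -0.0]
ft_force: [-1.2, -0.7, 2.4]
finger_gap: 35.8
gripper_force: 25.0
```

```bash
python3 st.py
```

```text
22.2 tip in bed [ 3.78  0.64 52.83] F bed [ 0.07 -0.57  2.71] tau [ 0.02  0.06 -0.02] 35.81096272172696 24.981183393392712 q [-0.05  0.8  -0.2   1.83  0.28  0.54  1.26]
```

Contact with the floor, 4 mm above nominal, the same offset as when seating the tray. A slight press, then release.

move_arm:
  motion:
    - {"delta_pos": [-0.0002,0,0.0004],"rot": [0,0,0],"fingers": 1}
    - {"delta_pos": [-0.0002,0,0.0004],"rot": [0,0,0],"fingers": 0.7}
    - {"delta_pos": [-0.0002,0,0.0004],"rot": [0,0,0],"fingers": -1}
    - {"delta_pos": [-0.0002,0,0.0004],"rot": [0,0,0],"fingers": -1}
    - {"delta_pos": [-0.0002,0,0.0004],"rot": [0,0,0],"fingers": -1}

```text
clock: 22.7
ee_pos: [570.0, 51.3, 277.7]
ee_rot: [0.0, -0.065, 0.998, -0.0]
ft_force: [-0.0, -0.8, 0.2]
finger_gap: 57.7
gripper_force: 0.0
```

move_arm:
  motion:
    - {"delta_pos": [0,0,0],"rot": [0,0,0],"fingers": -1}
    - {"delta_pos": [0,0,0],"rot": [0,0,0],"fingers": -1}
    - {"delta_pos": [0,0,0],"rot": [0,0,0],"fingers": -1}

```text
clock: 23.0
ee_pos: [569.9, 51.3, 277.8]
ee_rot: [0.0, -0.065, 0.998, -0.0]
ft_force: [0.5, -1.1, -0.5]
finger_gap: 81.8
gripper_force: 0.0
```

```bash
python3 st.py
```

```text
23.0 tip in bed [ 3.57  0.66 52.16] F bed [ 0.03 -1.16 -0.57] tau [ 0.09 -0.16 -0.02] 81.84020960325302 0.0 q [-0.05  0.8  -0.2   1.83  0.29  0.53  1.26]
```

Released. Retracting straight up, closing the fingers.

move_arm:
  motion:
    - {"delta_pos": [0,0,-0.015],"rot": [0,0,0],"fingers": -1}
    - {"delta_pos": [0,0,-0.04],"rot": [0,0,0],"fingers": -1}
    - {"delta_pos": [0,0,-0.075],"rot": [0,0,0],"fingers": -1}
    - {"delta_pos": [0,0,-0.11],"rot": [0,0,0],"fingers": -1}
    - {"delta_pos": [0,0,-0.12],"rot": [0,0,0],"fingers": 1}

```text
clock: 23.5
ee_pos: [570.8, 51.6, 401.4]
ee_rot: [0.003, -0.065, 0.998, 0.0]
ft_force: [1.0, -0.2, 0.4]
finger_gap: 82.3
gripper_force: 0.0
```

```bash
python3 - <<'E'
from blk import *
from plant import optics
optics.camera("top")
w,im=wrist(optics,state);cv2.imwrite("pics/w7.png",im[:,:,::-1])
s=state();print(s["clock"],s["ee_pos"].round(1),s["qpos"].round(2))
Q=P0+BR.apply([5,.5,4])
pr=lambda X:proj(w,Q+BR.apply(X)).round(1).tolist()
print("rim",pr([[-60,33,40],[-60,-33,40],[60,33,40],[60,-33,40]]),"block top",pr([[-38,18,63],[-38,-18,63],[38,18,63],[38,-18,63]]))
g=cv2.cvtColor(im,cv2.COLOR_RGB2HSV)
m=cv2.inRange(g,(12,60,90),(28,190,255));n,l,st,c=cv2.connectedComponentsWithStats(m)
print([(a.tolist(),b.round(1).tolist()) for a,b in zip(st[1:],c[1:]) if a[4]>150 and 200<b[0]<430])
m=cv2.inRange(g,(21,200,60),(32,255,255));n,l,st,c=cv2.connectedComponentsWithStats(m)
print("yellow",[a.tolist() for a in st[1:] if a[4]>30])
piv=np.array([642,-92,0]);X=np.array([np.cos(.13),np.sin(.13),0]);Y=np.array([-X[1],X[0],0])
for n,d,z in(("above",-62,200),("start",-62,82),("end",18,82)):print(n,move(s,piv+X*d-5*Y+[0,0,z],RP,166))
E
```

```text
23.6 [570.2  51.4 399.3] [-0.01  0.63 -0.26  1.73  0.22  0.8   1.32]
rim [[346.7, 137.3], [283.8, 137.4], [349.8, 253.9], [281.0, 253.9]] block top [[334.1, 148.6], [296.4, 148.7], [335.4, 228.3], [295.3, 228.3]]
[([360, 0, 40, 25, 686], [380.4, 9.1]), ([296, 149, 39, 41, 1183], [315.8, 165.0]), ([295, 188, 40, 46, 1309], [315.0, 215.7])]
yellow [[276, 132, 28, 19, 213], [327, 132, 29, 19, 217]]
above ([0.0095, -0.1565, 0.0332], [-0.0002, 0.0039, 0.0])
start ([0.01, -0.1564, 0.1512], [-0.0002, 0.0039, 0.0])
end ([-0.07, -0.1564, 0.1516], [-0.0002, 0.0039, 0.0])
```

The block's top is seen at columns 295–335 from row 149, where columns 295–335 from row 148.6 were predicted, so it stands in the tray. Now the toggle.

move_arm:
  motion:
    - {"delta_pos": [0.003,-0.045,0.005],"rot": [0,0,0],"fingers": 1}
    - {"delta_pos": [0.006,-0.09,0.015],"rot": [0,0,0],"fingers": 1}
    - {"delta_pos": [0.01,-0.13,0.03],"rot": [0,0,0],"fingers": 1}
    - {"delta_pos": [0.01,-0.156,0.033],"rot": [0,0,0],"fingers": 1}
    - {"delta_pos": [0.01,-0.156,0.033],"rot": [0,0,0],"fingers": 1}

```text
clock: 24.1
ee_pos: [579.0, -110.1, 361.8]
ee_rot: [-0.002, -0.061, 0.998, -0.001]
ft_force: [-0.7, 0.1, 0.5]
finger_gap: 34.1
gripper_force: 0.0
```

move_arm:
  motion:
    - {"delta_pos": [0,0,0.03],"rot": [0,0.004,0],"fingers": 1}
    - {"delta_pos": [0,0,0.065],"rot": [0,0.004,0],"fingers": 1}
    - {"delta_pos": [0,0,0.095],"rot": [0,0.004,0],"fingers": 1}
    - {"delta_pos": [0,0,0.115],"rot": [0,0.004,0],"fingers": 1}
    - {"delta_pos": [0,0,0.118],"rot": [0,0.004,0],"fingers": 1}

```text
clock: 24.6
ee_pos: [578.8, -102.9, 243.5]
ee_rot: [-0.005, -0.066, 0.998, 0.001]
ft_force: [0.7, 0.4, 0.9]
finger_gap: 0.6
gripper_force: 0.0
```

```bash
cat > tg.py <<'E'
from blk import *
s=state();piv=np.array([642,-92,0]);X=np.array([np.cos(.13),np.sin(.13),0]);Y=np.array([-X[1],X[0],0])
p,r=tool(s);t=p+r.apply([0,0,166])-piv;print(s["clock"],"tip",round(t@X,1),round(t@Y,1),round(t[2],1),"F",s["ft_force"].round(1),s["finger_gap"],s["qpos"].round(2))
print(move(s,piv+X*18-5*Y+[0,0,82],RP,166))
E
python3 tg.py
```

```text
24.6 tip -65.7 -2.2 77.5 F [0.7 0.4 0.9] 0.6407983562654092 [ 0.22  0.87 -0.21  1.79  0.32  0.52  1.5 ]
([-0.082, -0.0026, -0.0053], [0.0025, -0.0099, 0.0024])
```

move_arm:
  motion:
    - {"delta_pos": [-0.015,-0.001,-0.003],"rot": [0,0,0],"fingers": 1}
    - {"delta_pos": [-0.03,-0.002,-0.003],"rot": [0,0,0],"fingers": 1}
    - {"delta_pos": [-0.045,-0.002,-0.003],"rot": [0,0,0],"fingers": 1}
    - {"delta_pos": [-0.06,-0.002,-0.003],"rot": [0,0,0],"fingers": 1}
    - {"delta_pos": [-0.07,-0.002,-0.003],"rot": [0,0,0],"fingers": 1}

```text
clock: 25.1
ee_pos: [650.5, -96.2, 250.0]
ee_rot: [-0.002, -0.066, 0.998, 0.0]
ft_force: [-1.4, -0.1, -1.3]
finger_gap: 0.7
gripper_force: 0.5
```

```bash
python3 tg.py
```

```text
25.1 tip 7.3 -5.2 84.0 F [-1.4 -0.1 -1.3] 0.6835796179867499 [ 0.2   0.93 -0.23  1.57  0.29  0.68  1.53]
([-0.0101, 0.0003, 0.002], [0.0007, -0.0035, 0.0014])
```

move_arm:
  motion:
    - {"delta_pos": [-0.004,0,0.001],"rot": [0,0,0],"fingers": 1}
    - {"delta_pos": [-0.007,0,0.001],"rot": [0,0,0],"fingers": 1}
    - {"delta_pos": [-0.01,0,0.001],"rot": [0,0,0],"fingers": 1}
    - {"delta_pos": [-0.01,0,0.001],"rot": [0,0,0],"fingers": 1}

```text
clock: 25.5
ee_pos: [659.6, -96.0, 248.5]
ee_rot: [-0.002, -0.065, 0.998, -0.0]
ft_force: [-1.0, 0.4, 0.1]
finger_gap: 0.8
gripper_force: 0.4
```

```bash
python3 tg.py
```

```text
25.5 tip 16.2 -6.2 82.5 F [-1.   0.4  0.1] 0.7536766052462712 [ 0.19  0.94 -0.23  1.54  0.29  0.7   1.53]
([-0.0011, 0.0013, 0.0005], [0.0002, -0.0043, 0.0004])
```

move_arm:
  motion:
    - {"delta_pos": [-0.002,0,0],"rot": [0,0,0],"fingers": 1}
    - {"delta_pos": [-0.004,0,0],"rot": [0,0,0],"fingers": 1}
    - {"delta_pos": [-0.006,0,0],"rot": [0,0,0],"fingers": 1}
    - {"delta_pos": [-0.006,0,0],"rot": [0,0,0],"fingers": 1}

```text
clock: 25.9
ee_pos: [662.2, -95.7, 248.2]
ee_rot: [-0.008, -0.065, 0.998, -0.0]
ft_force: [-12.3, 0.5, 9.9]
finger_gap: 0.3
gripper_force: 6.2
```

```bash
python3 tg.py
```

```text
25.9 tip 16.9 -6.2 82.2 F [-12.3   0.5   9.9] 0.30334316010553425 [ 0.19  0.95 -0.23  1.52  0.29  0.72  1.54]
([0.0015, 0.0013, 0.0002], [0.0005, -0.0157, 0.0003])
```

End stop reached (12 N). I'll back off, rise clear and check with the cameras.

move_arm:
  motion:
    - {"delta_pos": [0.015,0,0],"rot": [0,0,0],"fingers": 1}
    - {"delta_pos": [0.04,0,0],"rot": [0,0,0],"fingers": 1}
    - {"delta_pos": [0.055,0,-0.03],"rot": [0,0,0],"fingers": 1}
    - {"delta_pos": [0.06,0,-0.075],"rot": [0,0,0],"fingers": 1}
    - {"delta_pos": [0.06,0,-0.12],"rot": [0,0,0],"fingers": 1}

```text
clock: 26.4
ee_pos: [605.9, -103.8, 370.0]
ee_rot: [-0.002, -0.065, 0.998, -0.0]
ft_force: [1.6, 0.2, -0.2]
finger_gap: 0.5
gripper_force: 0.0
```

move_arm:
  motion:
    - {"delta_pos": [0,0.03,-0.03],"rot": [0,0,0],"fingers": 1}
    - {"delta_pos": [0,0.03,-0.03],"rot": [0,0,0],"fingers": 1}
    - {"delta_pos": [0,0.03,-0.03],"rot": [0,0,0],"fingers": 1}

```text
clock: 26.7
ee_pos: [603.2, -72.9, 399.8]
ee_rot: [-0.0, -0.066, 0.998, -0.0]
ft_force: [-0.3, 0.3, 0.1]
finger_gap: 0.2
gripper_force: 0.0
```

```bash
python3 - <<'E'
from blk import *
from plant import optics
optics.camera("top")
im=optics.camera("scene")["color"];s=state();print(s["clock"],s["ft_force"].round(1),abs(s["qvel"]).max().round(3))
h=cv2.cvtColor(im,cv2.COLOR_RGB2HSV);m=cv2.inRange(h,(0,200,120),(6,255,255))|cv2.inRange(h,(175,200,120),(180,255,255));m[:,:300]=0;m[:,420:]=0;m[:180]=0;m[270:]=0
n,l,st,c=cv2.connectedComponentsWithStats(m);print([(a.tolist(),b.round(1).tolist()) for a,b in zip(st[1:],c[1:]) if a[4]>8])
X=np.array([np.cos(.13),np.sin(.13),0]);piv=np.array([642,-92,22])
for a in(.2,.85,1.0):print(a,proj(C["scene"],piv+80*(np.sin(a-.5)*X+[0,0,np.cos(a-.5)])).round(1).tolist())
# block/tray unchanged vs s6: pale block pixels and wrist
w,wi=wrist(optics,state)
Q=P0+BR.apply([5,.5,4]);print("pred block top",proj(w,Q+BR.apply([[-38,18,63],[-38,-18,63],[38,18,63],[38,-18,63]])).round(1).tolist())
print("pred block top scene",proj(C["scene"],Q+BR.apply([[-38,18,63],[-38,-18,63],[38,18,63],[38,-18,63]])).round(1).tolist())
g=cv2.inRange(h,(10,50,90),(28,180,255));g[:180]=0;g[240:]=0;g[:,:310]=0;g[:,400:]=0
n,l,st,c=cv2.connectedComponentsWithStats(g);print([(a.tolist()) for a in st[1:] if a[4]>40])
E
```

```text
26.8 [-0.5 -0.4  0.2] 0.016
[]
0.2 [[329.0, 220.8]]
0.85 [[345.7, 225.0]]
1.0 [[349.3, 227.3]]
pred block top [[473.5, 135.8], [434.8, 135.9], [484.4, 216.5], [443.1, 216.6]]
pred block top scene [[328.6, 183.8], [324.3, 189.7], [348.6, 178.1], [344.6, 184.0]]
[[310, 180, 90, 34, 1363], [310, 225, 68, 15, 510]]
```

```bash
python3 - <<'E'
from blk import *
from plant import optics
X=np.array([np.cos(.13),np.sin(.13),0]);piv=np.array([642,-92,22])
w,wi=wrist(optics,state);t=optics.camera("top")["color"];sc=optics.camera("scene")["color"]
for n,c,im in(("wrist",w,wi),("top",C["top"],t),("scene",C["scene"],sc)):
    i=im.astype(int);m=((i[...,0]>2.6*i[...,1])&(i[...,0]>2.6*i[...,2])&(i[...,0]>50)).astype(np.uint8)
    k,l,st,ce=cv2.connectedComponentsWithStats(m)
    print(n,[(a.tolist(),b.round(1).tolist()) for a,b in zip(st[1:],ce[1:]) if a[4]>12][:8])
    print({a:proj(c,piv+80*(np.sin(a-.5)*X+[0,0,np.cos(a-.5)])).round(1).tolist() for a in(.2,.85,1.0)})
g=cv2.cvtColor(wi,cv2.COLOR_RGB2HSV);m=cv2.inRange(g,(12,60,60),(28,190,255));k,l,st,ce=cv2.connectedComponentsWithStats(m)
print("pale",[(a.tolist()) for a in st[1:] if a[4]>150])
E
```

```text
wrist []
{0.2: [[294.1, 204.0]], 0.85: [[295.2, 249.0]], 1.0: [[295.7, 256.1]]}
top []
{0.2: [[339.2, 173.3]], 0.85: [[337.1, 158.8]], 1.0: [[336.6, 155.9]]}
scene [([347, 223, 8, 8, 49], [350.1, 226.4])]
{0.2: [[329.0, 220.8]], 0.85: [[345.7, 225.0]], 1.0: [[349.3, 227.3]]}
pale [[33, 0, 198, 152, 6880], [467, 0, 19, 20, 239], [483, 0, 41, 18, 414], [384, 58, 63, 17, 432], [603, 59, 37, 141, 4166], [495, 123, 90, 17, 471], [462, 126, 149, 158, 2324], [417, 136, 66, 90, 4998], [70, 149, 114, 14, 576], [7, 150, 217, 33, 1598], [40, 171, 188, 34, 1216], [0, 175, 251, 42, 1383], [267, 176, 28, 58, 177], [162, 213, 92, 11, 377], [331, 216, 31, 15, 171], [45, 227, 139, 58, 1848], [220, 237, 67, 11, 296], [511, 261, 37, 23, 603], [481, 314, 66, 31, 426], [88, 322, 101, 15, 278]]
```

The ball is at (350,226) in the scene view, which fits toggle angle 1.0 (349,227). The block in the wrist view matches its prediction. Handing in.

```bash
python3 -c "
from plant import ctrl
print(ctrl.job_done())"
```

```text
the job is handed in; nothing more can be done
None
```

I handed the job in at about 27 s; no verdict came back. By my own camera and force checks, the tray is home on the bed, the block is standing in it, the toggle is thrown over, and the robot is clear. I judged the switch only from the tray sitting against both stops, and did not re-measure the other trays or the bystanders at the end.

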